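# Slide a wet-glazed cup on its plaster bat into the bench nest that fits and lock it in

## Robot

A 7-joint arm with a two-finger parallel gripper is mounted at the origin on a cart in front of the work surface, level with it; the furniture and walls round the work are solid. World frame = base frame: x ahead of the robot, y to its left, z up, the work surface at z = 0. Lengths are in m, angles in rad, forces in N, time in s.
With the tool pointing down it reaches from about 0.4 to 0.85 m from the base axis. Payload 10.4 kg.
Tool frame: the origin (TCP) lies midway between the tips of the shut fingers; the grasp point (between the pads) lies 19 mm behind it (manip.tcp_to_grasp is the distance from the TCP to the grasp point, in m); x points along the fingers, y is the direction in which the jaws open and shut, and the axes are right-handed (so a half turn about x gives the same grasp; the last joint's range is limited). The gripper opens to 85 mm and grips with 20 to 120 N. Pads are 22 mm wide; open, the fingers measure 114 mm over their backs; the gripper's body (76 mm by 85 mm) begins 54 mm behind the grasp point. The pads swing forward as they close: fully open they stand 13 mm farther back than shut.
Start: joints at [-1.136, 0.332, -0.065, 1.46, 0.022, 1.35, -0.088], TCP at [0.276, 0.561, 0.194] pointing down, gripper open.
Joint ranges: [-2.6, 2.6], [-0.5, 2.12], [-1.47, 1.34], [0.16, 2.42], [-1.27, 4.41], [0.06, 2.06], [-2.6, 2.6]. Speed limits (rad/s): [2.22, 2.22, 2.79, 2.79, 3.14, 3.14, 3.14].

## Interface

Orientations are given as a unit quaternion [x, y, z, w].
In Python, from workcell import monitor, viewer, manip gives the robot as it stands. The module is installed in compiled form; this text tells all that it offers.
- The arm moves only by the tool send_rows, never from a script. Its arguments are lists of equal length, an entry for each row: "grip": the closure in counts, from 0 (fully open) to 255 (shut); "offset": the shift along the tool's x, y, z in mm, a list of three; "twist": the turn about the tool's x in degrees. In form: {"grip": [grip, ...], "offset": [[tx, ty, tz], ...], "twist": [twist, ...]}. A call has exactly 5 rows; each row is the pose to reach, as a shift and turn from the pose commanded when the call began, along the tool's axes at that moment; what a row does not reach only later rows make up. A row lasts 1/12 s, in which the tool goes at most 41.7 mm and 7.16 degrees, less where a joint would pass 70% of its speed; a pose out of reach is approached as far as the arm can. A call with a gripper value outside its range is refused whole. The fingers move at their own pace and stop on an object; "newtons" is the grip in N (left out, the last holds). Time passes only in rows, so rows that repeat a pose let the fingers close, or fill a call up. It gives the time, the measured TCP pose, the force and the opening at its end, in the units of the state.
- monitor.get_obs(): the state, without advancing time (a new reading comes with each control period).
- viewer.camera(name): name is "scene" or "top" or "wrist"; returns (picture, depth): 400x640x3 uint8, blue, green, red; 400x640 float32, m along the optical axis (not along the pixel's ray), 0 where there is no reading.
- viewer.camera_model(name): a dict with "camera_matrix" (3x3 intrinsics, pixels), "R" (3x3) and "t" (3): a world point X has camera coordinates R X + t; the wrist camera has in their place "mount" (4x4, takes a point from camera to tool coordinates, whose origin is the TCP and whose axes are the tool frame's). Camera axes: x right, y down, z forward; pixel columns grow to the right and rows downward; lengths in m; the calibration is good to about 2 mm. The wrist camera is an equidistant fisheye: a pixel r from the principal point sees the ray r / f radians off the axis. A picture is of the moment at which its call begins: read the wrist's pose just before it. camera_model takes no time and is no camera call.
- manip.hand_in(): hands the job in, once; it reports no verdict.
Trained networks look in the newest picture that a camera, given by its name, has taken for a name from the list of things; names that differ only in an ending like _2 or _b are one class to them, and where a whole thing is asked for, a point or a joint stands for the part that bears it (a point fixed in the world has none). Each returns a list of dicts, best first, with "score" (0 to 1); they miss things now and then, are a little off and sometimes report something else, mostly with a low value. They report only what shows in the picture. A call takes as long as a camera call.
- viewer.recognise(target, camera): "box" ([left, top, width, height] in pixels, round what is visible of it).
- viewer.regions_of(target, camera): "region" (400x640 bool, what is visible of it) and "box" ([left, top, width, height] in pixels, round what is visible of it).
- viewer.spot_point(target, camera): "position" ([column, row] in pixels: a listed point, or the origin of a listed thing).
The state is a dict: "clock": time; "joint_pos": joint angles; "joint_velocities": joint speeds; "tau": joint torques, N m; "position": TCP position; "ee_rot": TCP orientation; "ft_force": force on the tool from outside, world axes, zero at the start; "torque": the same for the moment, N m; "grip_width": opening from 0.0 (shut) to 1.0 (fully open).
Only numpy, scipy, OpenCV 4.12 (cv2) and the standard library are available. Lean on these libraries where they do the work, as an engineer would, in place of code of your own. Each camera call takes 0.05 s, during which the arm holds its last target.

## Task

The cup on the small round plaster bat is freshly glazed, so nobody may touch it: move it by sliding the bat along the bench. Turn aside the wooden button of the bench nest whose curve the bat's rim fits snugly (not the roomier nest), push the bat across the bench and fully home into that nest without lifting it or disturbing the dish, tape roll and other things standing about, then turn the button back square across the mouth so that the bat is locked in with the cup still upright on it.

Things in the scene. Friction and masses are not known exactly. Their poses are not given: they have to be found in the camera images.
- bat_center (a point): Centre, half-way up, of the plaster bat: a plain white disc 110 mm in diameter and 26 mm thick, 0.2 to 0.4 kg, lying loose on the bench (top of the bench z = 0). It carries the cup and is too wide to grasp. z is its axis. Just to its right, from y = -0.075 m on, lies a fixed black mat 4 mm thick: keep the bat off it.
- glazed_cup_center (a point): Centre, half-way up, of the freshly glazed cup, 68 mm in diameter and 60 mm tall, standing loose near the middle of the bat (its rim about 86 mm above the bench). Never touch it.
- nest_snug_home (a point): Where the bat's centre lies when home in the snug nest, 13 mm above the bench. +x points into the nest (the way home); the mouth opens to -x. The nest is a fixed plywood block 14 mm high, x and y from -77 to +77 mm, with a U-shaped cut-out down to the bench: half circle of radius 57 mm for x > 0, channel 114 mm wide for x < 0, its last 22 mm flaring to 132 mm.
- nest_roomy_home (a point): The same point and axes of the other, roomier nest, made alike but larger: radius 70 mm, block from -90 to +90 mm in x and y, 14 mm high, fixed to the bench beside the first. The two may change places. Not used. Behind them (farther from the robot) stands a fixed wooden tool chest, 180 mm tall, its front at x = 0.73 m, from y = 0.21 to 0.45 m.
- button_snug (a joint): Turn button of the snug nest, rad: 0 = shut (stop), pointing across the mouth along the nest's -y; grows to 2.6 as its end swings outward (1.57: straight out along the nest's -x). Turns lightly on a screw at x = -63, y = +68 mm in the nest's frame and stays where left. A wooden bar 12 mm wide, reaching 56 mm from the screw, 15.5 to 21.5 mm above the bench, clear of the nest blocks.
- button_snug_pin (a point): On the upright brass finger pin, 10 mm in diameter, of that button, 46 mm from its screw; the pin's top is 36.5 mm above the bench, this point 29.5 mm.
- button_roomy (a joint): Turn button of the roomy nest, made alike (screw at x = -76, y = +81 mm in that nest's frame), 0 = shut.
- plum_jar_mid (a point): Half-way up a lidded paint jar, 49 mm in diameter and 56 mm tall, loose at the back, behind the bat.
- water_jar_mid (a point): Half-way up a water glass, 81 mm in diameter and 91 mm tall, loose at the back.
- tape_roll_mid (a point): Half-way up a roll of masking tape lying flat, 104 mm in diameter and 25 mm high, loose between the bat and the nests, to one side of the way through.
- dish_mid (a point): Half-way up a square porcelain paint dish, 85 by 85 mm (turned any way; its x and y run along its sides) and 25 mm high, loose between the bat and the nests, on the other side of the way through (tape and dish may change places).
- bud_vase_mid (a point): Half-way up the bud vase, 70 mm in diameter and 112 mm tall, standing loose near the front edge of the bench, to the right of the bat.

How it is judged:
By the outcome, as a careful person would: the job done as asked, in the order asked, and still so for the second after the job is handed in, with the robot touching nothing.
It also fails if it takes over 72 s, if anything falls off the work surface, if the arm or the gripper's body presses on something with over 40 N, if the wrist force passes 120 N, or if a joint passes its speed limit or range.

## Working session

There is one attempt and no reset: what is moved stays moved. The work goes in short steps, Python scripts to look and compute and a tool call to move; the robot and the scene stay as the last step left them, time stands still between calls to the robot, and variables do not carry over. Pictures are saved under pics/ and viewed, and the job is handed in when it is done.

Besides the shell and the picture viewer there is one more tool, called after "Call:" as name(argument=value, ...) on one line, values as JSON. send_rows: Moves the arm, as the interface text tells. Its arguments: {"type":"object","properties":{"grip":{"type":"array","items":{"type":"number"}},"offset":{"type":"array","items":{"type":"array","items":{"type":"number"}}},"twist":{"type":"array","items":{"type":"number"}},"newtons":{"type":"number"}},"required":["grip","offset","twist"]}

```bash
mkdir -p pics; ls
python3 - <<'E'
from workcell import monitor, viewer, manip
import cv2
o=monitor.get_obs()
for k,v in o.items(): print(k,v)
print(manip.tcp_to_grasp)
for n in ["scene","top"]:
    p,d=viewer.camera(n); cv2.imwrite(f"pics/{n}0.png",p)
    print(n,viewer.camera_model(n))
print(viewer.camera_model("wrist"))
E
```

```text
pics
clock 0.0
joint_pos [-1.13562435  0.33283787 -0.06468159  1.46094938  0.02158973  1.34990141
 -0.08850925]
joint_velocities [ 0.00265853  0.00031149  0.00115887 -0.00059342  0.00163474 -0.00140921
 -0.00045658]
tau [ 5.16837154e-04 -6.25454879e+01  4.92070033e-02 -3.91586566e+01
  1.62239018e-02  1.00985711e-02 -3.61251159e-05]
position [0.27604272 0.56025621 0.1935333 ]
ee_rot [ 0.15995305  0.68875529 -0.16092696  0.68857366]
ft_force [0.64375614 0.68854489 0.61821054]
torque [0.00458263 0.01012504 0.0202913 ]
grip_width 1.0009596272383923
0.0187
scene {'camera_matrix': array([[474.91744839,   0.        , 316.2197347 ],
       [  0.        , 474.91744839, 201.43654776],
       [  0.        ,   0.        ,   1.        ]]), 'R': array([[ 0.69428901, -0.71939166, -0.0209382 ],
       [-0.51048514, -0.4717474 , -0.71892928],
       [ 0.50731419,  0.50983334, -0.69476779]]), 't': array([-0.31427439,  0.40166819,  1.11485153])}
top {'camera_matrix': array([[412.48312396,   0.        , 319.60588666],
       [  0.        , 412.48312396, 199.96324042],
       [  0.        ,   0.        ,   1.        ]]), 'R': array([[-2.76768555e-02, -9.99616904e-01, -1.90464743e-04],
       [-9.93526466e-01,  2.75292268e-02, -1.10214808e-01],
       [ 1.10177829e-01, -2.86116755e-03, -9.93907772e-01]]), 't': array([0.11653956, 0.58312351, 1.14394482])}
{'camera_matrix': array([[309.70691629,   0.        , 315.5257178 ],
       [  0.        , 309.70691629, 203.10893877],
       [  0.        ,   0.        ,   1.        ]]), 'mount': array([[-9.01177894e-04, -2.73741461e-01,  9.61802891e-01,
        -1.78250911e-01],
       [ 9.99998523e-01,  1.16099192e-03,  1.26739917e-03,
         2.03091321e-03],
       [-1.46358509e-03,  9.61802612e-01,  2.73740010e-01,
        -6.97313800e-02],
       [ 0.00000000e+00,  0.00000000e+00,  0.00000000e+00,
         1.00000000e+00]])}
```

View pics/scene0.png

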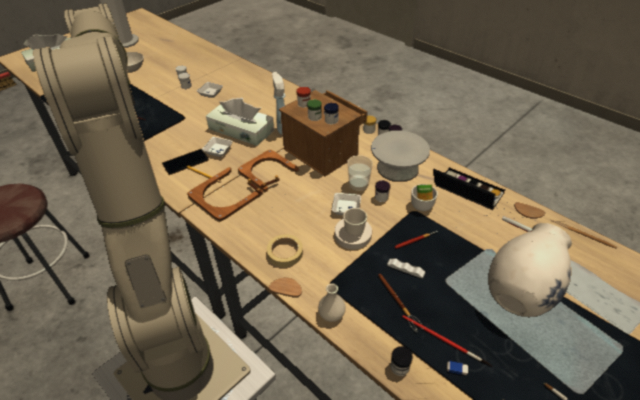

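View pics/top0.png

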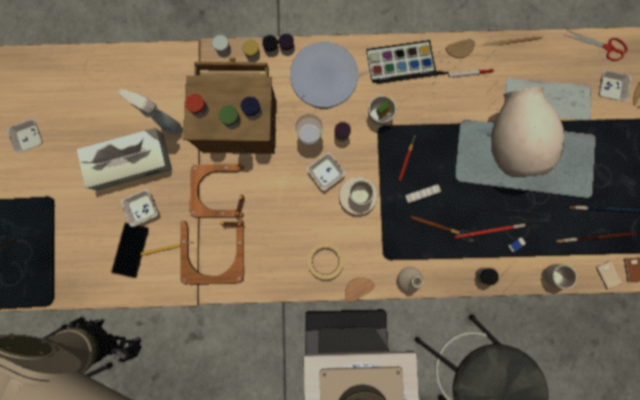

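```bash
cat > h.py <<'E'
import numpy as np, cv2
from workcell import monitor, viewer, manip
def ray_z(cam,uv,z):
    m=viewer.camera_model(cam);K=m["camera_matrix"];R=m["R"];t=m["t"]
    d=R.T@np.linalg.solve(K,np.array([uv[0],uv[1],1.])); c=-R.T@t
    return c+d*(z-c[2])/d[2]
def proj(cam,X):
    m=viewer.camera_model(cam);x=m["R"]@np.asarray(X,float)+m["t"];p=m["camera_matrix"]@x
    return p[:2]/p[2]
E
python3 - <<'E'
from h import *
p=cv2.imread("pics/top0.png")
c=p[150:310,160:400]; cv2.imwrite("pics/topz.png",cv2.resize(c,None,fx=3.3,fy=3.3,interpolation=cv2.INTER_CUBIC))
viewer.camera("top");viewer.camera("scene")
Z=dict(bat_center=.013,glazed_cup_center=.056,nest_snug_home=.013,nest_roomy_home=.013,button_snug_pin=.0295,plum_jar_mid=.028,water_jar_mid=.045,tape_roll_mid=.0125,dish_mid=.0125,bud_vase_mid=.056)
for n,z in Z.items():
  for c in("top","scene"):
    r=viewer.spot_point(n,c)
    for q in r[:3]: print(n,c,np.round(q["position"],1),round(q["score"],2),np.round(ray_z(c,q["position"],z),4))
print(monitor.get_obs()["clock"])
E
```

```text
bat_center top [358.  193.2] 0.77 [ 0.6049 -0.0117  0.013 ]
bat_center top [356.4 193.7] 0.54 [ 0.6036 -0.007   0.013 ]
bat_center scene [355.  229.6] 0.75 [ 0.6114 -0.0075  0.013 ]
glazed_cup_center top [358.8 193. ] 0.87 [ 0.6001 -0.0098  0.056 ]
glazed_cup_center top [323.2 257.4] 0.21 [0.4243 0.0949 0.056 ]
glazed_cup_center scene [352.9 222.4] 0.8 [ 0.5977 -0.0092  0.056 ]
nest_snug_home scene [267.  170.8] 0.67 [0.614  0.3881 0.013 ]
nest_roomy_home scene [219.6 190.5] 0.83 [0.4428 0.4281 0.013 ]
button_snug_pin top [239.9 195.1] 0.67 [0.6067 0.328  0.0295]
button_snug_pin scene [275.6 175.7] 0.62 [0.6047 0.3326 0.0295]
button_snug_pin scene [331.6 303.2] 0.39 [ 0.366  -0.1389  0.0295]
plum_jar_mid top [344.5 132.2] 0.78 [0.7832 0.0223 0.028 ]
plum_jar_mid scene [382.6 192.2] 0.51 [0.782  0.0246 0.028 ]
plum_jar_mid scene [267.7 170.1] 0.44 [0.6072 0.3748 0.028 ]
water_jar_mid top [309.4 130.5] 0.81 [0.7863 0.1241 0.045 ]
water_jar_mid scene [358.9 174. ] 0.72 [0.7831 0.1246 0.045 ]
tape_roll_mid top [323.8 261.1] 0.88 [0.4126 0.0932 0.0125]
tape_roll_mid scene [282.6 247.5] 0.75 [0.4169 0.0998 0.0125]
dish_mid top [325.6 171.9] 0.75 [0.6703 0.0805 0.0125]
dish_mid scene [348.6 205.7] 0.82 [0.6752 0.0735 0.0125]
dish_mid scene [274.  175.5] 0.2 [0.6141 0.3528 0.0125]
bud_vase_mid top [409.8 280.5] 0.89 [ 0.3552 -0.14    0.056 ]
bud_vase_mid scene [332.  303.7] 0.93 [ 0.3525 -0.1526  0.056 ]
1.2
```

View pics/topz.png

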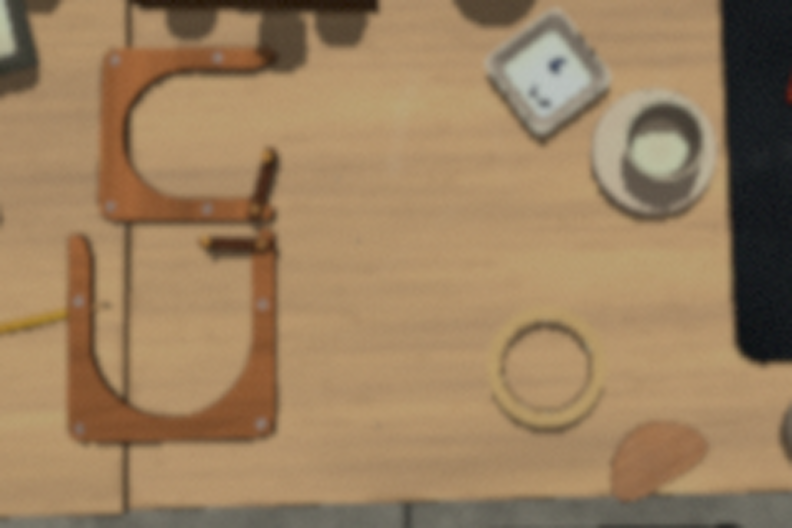

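```bash
cat > nest.py <<'E'
from h import *
from scipy.optimize import minimize
def outline(r,b,z):
    a=np.linspace(np.pi/2,-np.pi/2,25)
    # block b, channel r, flare last 22mm to r+9
    P=[(-b,r+9),(-b+22,r)]+[(r*np.cos(t),r*np.sin(t)) for t in a]+[(-b+22,-r),(-b,-r-9),(-b,-b),(b,-b),(b,b),(-b,b)]
    return np.array([(x/1e3,y/1e3,z) for x,y in P])
def tow(L,p):
    c,s=np.cos(p[2]),np.sin(p[2]);W=L.copy()
    W[:,0]=p[0]+c*L[:,0]-s*L[:,1];W[:,1]=p[1]+s*L[:,0]+c*L[:,1];return W
def render(cam,p,r,b,S=4):
    m=np.zeros((400*S,640*S),np.float32)
    for z in (0.0,.007,.014):
        uv=np.array([proj(cam,X) for X in tow(outline(r,b,z),p)])
        cv2.fillPoly(m,[np.round((uv*S+S/2-.5)*16).astype(np.int32)],1,shift=4)
    return cv2.resize(m,(640,400),interpolation=cv2.INTER_AREA)
E
python3 - <<'E'
from nest import *
for c in("top","scene"):
    im=cv2.imread(f"pics/{c}0.png");hsv=cv2.cvtColor(im,cv2.COLOR_BGR2HSV)
    pts={"top":[(200,175),(205,211),(180,190),(185,250),(300,230),(220,230)],"scene":[(245,172),(270,155),(250,210),(310,210)]}[c]
    for u,v in pts: print(c,u,v,hsv[v,u],im[v,u])
E
```

```text
top 200 175 [ 12 161 158] [ 58  99 158]
top 205 211 [ 12 163 142] [ 51  88 142]
top 180 190 [ 16  99 170] [104 140 170]
top 185 250 [ 12 161 138] [ 51  87 138]
top 300 230 [ 17 102 180] [108 148 180]
top 220 230 [ 17 103 174] [104 143 174]
scene 245 172 [ 13 181 165] [ 48  98 165]
scene 270 155 [ 13 179 178] [ 53 107 178]
scene 250 210 [ 18 112 211] [118 174 211]
scene 310 210 [ 18 112 205] [115 169 205]
```

```bash
cat > fit.py <<'E'
from nest import *
soft={}
for c,(lo,hi) in dict(top=(104,158),scene=(114,176)).items():
    hsv=cv2.cvtColor(cv2.imread(f"pics/{c}0.png"),cv2.COLOR_BGR2HSV)
    soft[c]=np.clip((hsv[...,1].astype(float)-lo)/(hi-lo),0,1)
def fit(p0,r,b,cams):
    def cost(q):
        p=[q[0]/1e3,q[1]/1e3,q[2]/1e2];s=0
        for c in cams:
            R=cv2.GaussianBlur(render(c,p,r,b),(0,0),.8)
            R0=render(c,p0,r+0,b+25)>-1
            uv=proj(c,[p0[0],p0[1],.01]);w=55
            sl=np.s_[int(uv[1])-w:int(uv[1])+w,int(uv[0])-w:int(uv[0])+w]
            # weight: near model block only (penalise within bounding square +8mm)
            L=np.array([[-b-8,-b-8,14],[b+8,-b-8,14],[b+8,b+8,14],[-b-8,b+8,14]])/1e3
            m=np.zeros((400,640),np.uint8);cv2.fillPoly(m,[np.array([proj(c,X) for X in tow(L,p0)]).astype(np.int32)],1)
            s+=(((R-soft[c])[sl]**2)*m[sl]).sum()
        return s
    x0=np.array([p0[0]*1e3,p0[1]*1e3,p0[2]*1e2])
    sim=np.vstack([x0]+[x0+d for d in np.diag([8,8,6])])
    o=minimize(cost,x0,method="Nelder-Mead",options=dict(initial_simplex=sim,xatol=.05,fatol=.05))
    return o.x,o.fun
if __name__=="__main__":
  for r,b,p0 in((57,77,(.614,.388,1.57)),(70,90,(.445,.415,3.14))):
    for cams in(["top"],["scene"],["top","scene"]):
        print(r,cams,*fit(p0,r,b,cams))
E
python3 fit.py
```

```text
Traceback (most recent call last):
  File "fit.py", line 26, in <module>
    print(r,cams,*fit(p0,r,b,cams))
                  ~~~^^^^^^^^^^^^^
  File "fit.py", line 21, in fit
    o=minimize(cost,x0,method="Nelder-Mead",options=dict(initial_simplex=sim,xatol=.05,fatol=.05))
  File "fit.py", line 11, in cost
    R0=render(c,p0,r+0,b+25)>-1
       ~~~~~~^^^^^^^^^^^^^^^
  File "nest.py", line 14, in render
    uv=np.array([proj(cam,X) for X in tow(outline(r,b,z),p)])
                 ~~~~^^^^^^^
  File "h.py", line 8, in proj
    m=viewer.camera_model(cam);x=m["R"]@np.asarray(X,float)+m["t"];p=m["camera_matrix"]@x
ValueError: time passes only in moves, steps and waits
```

```bash
python3 - <<'E'
s=open('h.py').read()
s=s.replace('def ray_z','_M={}\ndef model(c):\n    if c not in _M: _M[c]=viewer.camera_model(c)\n    return _M[c]\ndef ray_z').replace('m=viewer.camera_model(cam)','m=model(cam)')
open('h.py','w').write(s)
s=open('fit.py').read().replace("            R0=render(c,p0,r+0,b+25)>-1\n","")
open('fit.py','w').write(s)
E
python3 fit.py; python3 -c "
from h import *
print(monitor.get_obs()['clock'])
from scipy.spatial.transform import Rotation as R
print(R.from_quat(monitor.get_obs()['ee_rot']).as_matrix().round(3))"
```

```text
57 ['top'] [626.25062465 401.74743072 154.77842634] 122.49517224821929
57 ['scene'] [625.36344885 399.09026128 152.96230106] 88.42525597708513
57 ['top', 'scene'] [626.26260476 400.6947549  153.98261263] 213.38336290306773
70 ['top'] [449.15140663 414.73640904 314.80046196] 153.7611771562246
70 ['scene'] [450.62128198 412.7140938  316.7479594 ] 114.85710376128556
70 ['top', 'scene'] [450.33126447 413.97683008 315.50155327] 273.301345337567
1.2
[[ 0.     0.442  0.897]
 [ 0.     0.897 -0.442]
 [-1.     0.    -0.   ]]
```

Run:
```python
from nest import *
p=(.6263,.4007,1.54);q=(.4503,.414,3.155)
for c in("top","scene"):
    im=cv2.imread(f"pics/{c}0.png");S=6
    big=cv2.resize(im,None,fx=S,fy=S,interpolation=cv2.INTER_CUBIC)
    def P(X): return tuple(np.round(np.array(proj(c,X))*S+S/2).astype(int).tolist())
    for pp,r,b in((p,57,77),(q,70,90)):
        cv2.polylines(big,[np.array([P(X) for X in tow(outline(r,b,.014),pp)])],True,(0,255,0),1)
    th=0
    sc=np.array([[-.063,.068,.0185],[-.063,.022,.0365]])
    for X in tow(sc,p): cv2.drawMarker(big,P(X),(255,0,0),0,14,2)
    u,v=P([.55,.4,0]);big=big[v-300:v+270,max(u-320,0):u+400]
    cv2.imwrite(f"pics/{c}_ov.png",big)
```

```text
(no output)
```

View pics/top_ov.png

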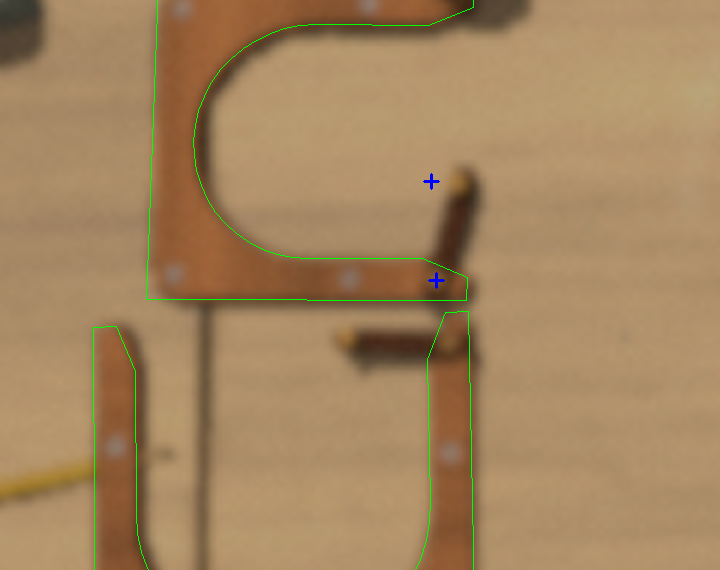

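View pics/scene_ov.png

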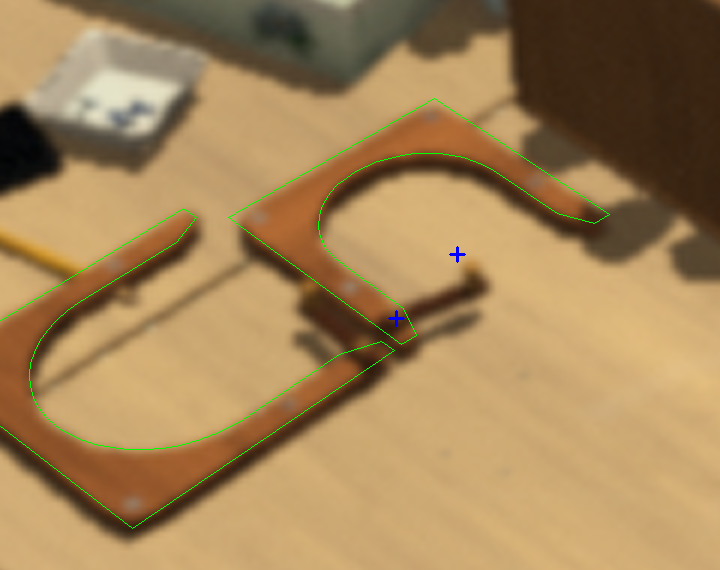

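```bash
cat >> h.py <<'E'
from scipy.spatial.transform import Rotation as Rt
def rel(target,yaw_y=None,quiet=False):
    """target world TCP; yaw_y deg heading of tool y"""
    o=monitor.get_obs();R=Rt.from_quat(o["ee_rot"]).as_matrix()
    d=R.T@(np.array(target)-o["position"])*1e3
    h=np.degrees(np.arctan2(R[1,1],R[0,1]));tw=0
    if yaw_y is not None: tw=-((yaw_y-h+180)%360-180)
    print("clk %.2f"%o["clock"],"pos",o["position"].round(4),"h %.1f"%h,"F",o["ft_force"].round(1),"w %.2f"%o["grip_width"])
    print("offset",d.round(1),"twist",round(tw,1)); return d,tw
E
python3 -c "
from h import *
rel([.604,.329,.13],72)"
```

```text
clk 1.20 pos [0.2762 0.5607 0.1943] h 63.8 F [0.2 1.  0.2] w 1.00
offset [ 64.3 -63.  396.4] twist -8.2
```

Call:
send_rows(grip=[60,150,150,150,150], offset=[[0,-6,40],[0,-13,80],[0,-19,120],[0,-26,160],[0,-32,200]], twist=[-2,-4,-6,-8,-8], newtons=25)

```text
clock: 1.62
position: [0.4429, 0.4422, 0.1946]
ee_rot: [0.111, 0.698, -0.111, 0.698]
ft_force: [0.2, 0.4, -0.3]
grip_width: 0.414
```

```bash
python3 -c "
from h import *
rel([.604,.329,.13],72)"
```

```text
clk 1.62 pos [0.4429 0.4422 0.1946] h 71.9 F [ 0.2  0.4 -0.3] w 0.41
offset [ 64.6 -57.6 188.3] twist -0.1
```

Call:
send_rows(grip=[150,150,150,150,150], offset=[[0,-12,39],[0,-23,77],[20,-35,115],[42,-46,152],[64,-57,187]], twist=[0,0,0,0,0])

```text
clock: 2.03
position: [0.5983, 0.3332, 0.1337]
ee_rot: [0.112, 0.698, -0.112, 0.699]
ft_force: [0.5, 0.5, -0.3]
grip_width: 0.411
```

```bash
cat > wr.py <<'E'
from h import *
def wcap(name):
    o=monitor.get_obs();p,d=viewer.camera("wrist");cv2.imwrite(f"pics/{name}.png",p)
    np.savez(f"pics/{name}.npz",pos=o["position"],q=o["ee_rot"],d=d);return o,p,d
def wray(o,uv,z):
    m=model("wrist");K=m["camera_matrix"];f=K[0,0]
    du=(uv[0]-K[0,2]);dv=(uv[1]-K[1,2]);r=np.hypot(du,dv);a=r/f
    dc=np.array([np.sin(a)*du/r,np.sin(a)*dv/r,np.cos(a)])
    R=Rt.from_quat(o["ee_rot"]).as_matrix();M=m["mount"]
    c=o["position"]+R@M[:3,3];d=R@M[:3,:3]@dc
    return c+d*(z-c[2])/d[2]
def wproj(o,X):
    m=model("wrist");K=m["camera_matrix"];f=K[0,0];M=m["mount"];R=Rt.from_quat(o["ee_rot"]).as_matrix()
    x=M[:3,:3].T@(R.T@(np.array(X)-o["position"])-M[:3,3])
    a=np.arctan2(np.hypot(x[0],x[1]),x[2]);n=np.hypot(x[0],x[1])
    return np.array([K[0,2]+f*a*x[0]/n,K[1,2]+f*a*x[1]/n])
E
python3 -c "
from wr import *
rel([.604,.329,.13],72)
o,p,d=wcap('w1')
for n in ['button_snug_pin']:
  for q in viewer.spot_point(n,'wrist'): print(q, wray(o,q['position'],.0295))
print(wproj(o,[.6263,.4007,0]))
"
```

```text
clk 2.03 pos [0.5983 0.3332 0.1337] h 71.8 F [ 0.5  0.5 -0.3] w 0.41
offset [ 3.7 -2.2  6.7] twist -0.2
{'position': [310.3, 197.9], 'score': 0.73} [0.60327103 0.32903336 0.0295    ]
[382.30469527 190.27944803]
```

View pics/w1.png

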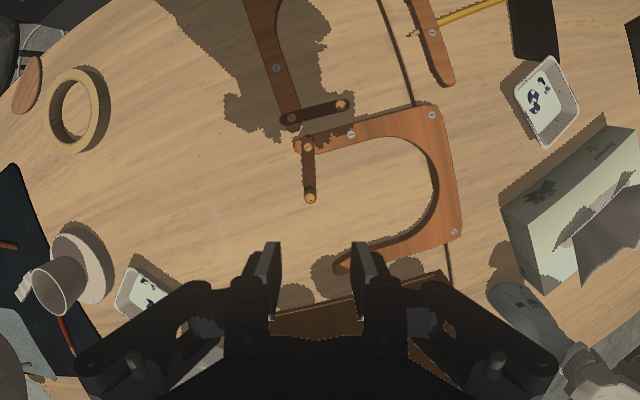

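```bash
python3 -c "
from wr import *
rel([.6033,.329,.06],72)
z=np.load('pics/w1.npz');o=dict(position=z['pos'],ee_rot=z['q'])
s=wray(o,(308,147),.0215);p=wray(o,(310.3,197.9),.0365);print(s,p,np.hypot(*(p-s)[:2]),np.degrees(np.arctan2(*(p-s)[1::-1])))
for X in ((432,115),(454,232),(276,68),(351,134)): print(wray(o,X,.014))
"
```

```text
clk 2.13 pos [0.6    0.3261 0.129 ] h 71.3 F [-1.6 -1.  -1.1] w 0.41
offset [69.   4.3  2.3] twist -0.7
[0.55768487 0.34176934 0.0215    ] [0.60152314 0.32971958 0.0365    ] 0.04546416707690905 -15.369253772725498
[0.56341993 0.46930948 0.014     ]
[0.69351865 0.46632474 0.014     ]
[0.47559982 0.33668821 0.014     ]
[0.55897673 0.38460945 0.014     ]
```

Call:
send_rows(grip=[150,150,150,150,170], offset=[[30,4,2],[60,4,2],[85,4,2],[103,4,2],[103,4,2]], twist=[-3,-3,-3,-3,-3])

```text
clock: 2.55
position: [0.5969, 0.3364, 0.0262]
ee_rot: [0.092, 0.703, -0.095, 0.699]
ft_force: [-1.4, 0.5, -0.3]
grip_width: 0.331
```

```bash
python3 -c "
from wr import *
rel([.6025,.329,.026],75)
wcap('w2')
"
```

```text
clk 2.55 pos [0.5969 0.3364 0.0262] h 74.8 F [-1.4  0.5 -0.3] w 0.33
offset [ 0.2 -5.7  7.3] twist -0.2
```

View pics/w2.png

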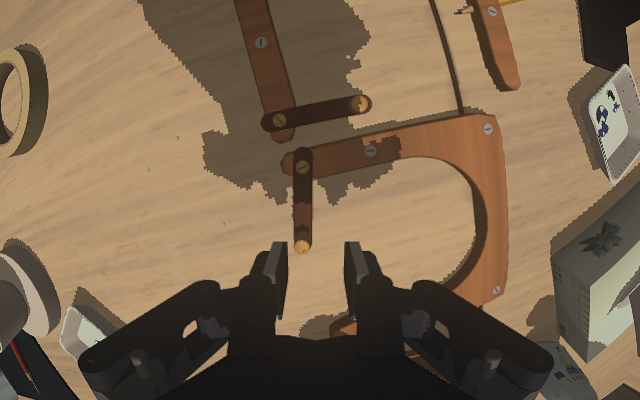

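```bash
python3 -c "
from wr import *
o=monitor.get_obs();rel([.6025,.329,.026],75)
z=np.load('pics/w2.npz');o2=dict(position=z['pos'],ee_rot=z['q'])
for q in (o,o2):
  print(wproj(q,q['position']),wray(q,(302,246),.0365),wray(q,(303,167),.0215))
d=z['d'];print(d[246,302],d[262,280])
"
```

```text
clk 2.60 pos [0.5982 0.337  0.0289] h 74.8 F [ 0.2 -0.3  0.5] w 0.33
offset [ 2.9 -6.6  6.3] twist -0.2
[311.76844062 232.06019561] [0.60253557 0.32982011 0.0365    ] [0.55893505 0.34212269 0.0215    ]
[311.76844062 232.06019561] [0.60020444 0.32965721 0.0365    ] [0.5573039  0.34170903 0.0215    ]
0.18275858 0.12756722
```

Call:
send_rows(grip=[170,190,205,205,205], offset=[[2,-7,5],[2,-7,5],[2,-7,5],[2,-7,5],[2,-7,5]], twist=[0,0,0,0,0])

```text
clock: 3.02
position: [0.603, 0.3298, 0.0298]
ee_rot: [0.094, 0.701, -0.093, 0.701]
ft_force: [-0.6, 0.2, -0.1]
grip_width: 0.194
```

Call:
send_rows(grip=[205,205,205,205,205], offset=[[0,-5.4,-0.3],[0,-10.7,-1.3],[0,-15.9,-2.9],[0,-20.8,-5],[0,-25.4,-7.8]], twist=[6.8,13.6,20.4,27.2,34])

```text
clock: 3.43
position: [0.5885, 0.307, 0.0293]
ee_rot: [0.297, 0.642, -0.296, 0.642]
ft_force: [-0.4, 0.2, 0.1]
grip_width: 0.199
```

```bash
python3 -c "
from wr import *
rel([.5577+.0455*np.cos(np.radians(-49)),.3418+.0455*np.sin(np.radians(-49)),.026],41)
wcap('w3')
"
```

```text
clk 3.43 pos [0.5885 0.307  0.0293] h 40.4 F [-0.4  0.2  0.1] w 0.20
offset [ 3.3 -0.4 -1. ] twist -0.6
```

View pics/w3.png

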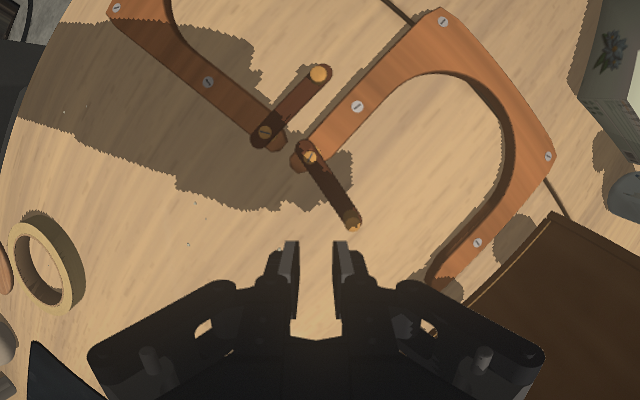

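```bash
python3 -c "
from wr import *
o=monitor.get_obs();print(o['position'],model('wrist')['mount'])
z=np.load('pics/w3.npz');o2=dict(position=z['pos'],ee_rot=z['q'])
d=z['d'];print(d[236:300:4,290].round(3),d[236:300:4,340].round(3), d[220,353])
print(wray(o2,(353,220),.0365),wray(o2,(311,156),.0215))
m=model('wrist');K=m['camera_matrix'];f=K[0,0]
def pt(u,v):
  du=u-K[0,2];dv=v-K[1,2];r=np.hypot(du,dv);a=r/f
  k=np.array([np.sin(a)*du/r,np.sin(a)*dv/r,np.cos(a)]);k=k/k[2]*d[v,u]
  return (m['mount'][:3,:3]@k+m['mount'][:3,3])*1e3
for uv in((290,244),(295,250),(340,244),(292,300),(353,220)): print(uv,pt(*uv).round(1))
"
```

```text
[0.58793097 0.30647575 0.02921071] [[-8.99697285e-04 -2.73373792e-01  9.61907459e-01 -1.78247603e-01]
 [ 9.99998524e-01  1.16220034e-03  1.26562182e-03  1.70886364e-03]
 [-1.46391702e-03  9.61907178e-01  2.73372343e-01 -7.05195092e-02]
 [ 0.00000000e+00  0.00000000e+00  0.00000000e+00  1.00000000e+00]]
[0.225 0.225 0.144 0.14  0.136 0.133 0.128 0.125 0.122 0.118 0.118 0.119
 0.116 0.116 0.117 0.117] [0.224 0.224 0.145 0.14  0.136 0.133 0.129 0.125 0.121 0.118 0.117 0.118
 0.119 0.12  0.12  0.119] 0.18186349
[0.59919626 0.33138005 0.0365    ] [0.55730139 0.34239044 0.0215    ]
(290, 244) [-44.6 -10.1 -12.6]
(295, 250) [-50.   -7.4 -11.9]
(340, 244) [-44.1  13.5 -12.4]
(292, 300) [-72.5  -7.6   0.4]
(353, 220) [ -6.1  24.1 -11.2]
```

Call:
send_rows(grip=[255,255,255,255,255], offset=[[0,0,0],[0,0,0],[0,0,0],[0,0,0],[0,0,0]], twist=[0,0,0,0,0])

```text
clock: 3.9
position: [0.5886, 0.3072, 0.0288]
ee_rot: [0.294, 0.643, -0.294, 0.643]
ft_force: [0.8, -0.4, 0.6]
grip_width: 0.003
```

```bash
python3 -c "
from wr import *
rel([.6,.3,.026],41)
wcap('w4')
p,d=viewer.camera('scene');o=proj('scene',[.588,.306,.03]).astype(int);print(o);cv2.imwrite('pics/s4.png',cv2.resize(p[o[1]-90:o[1]+60,o[0]-100:o[0]+100],None,fx=4,fy=4,interpolation=2))
z=np.load('pics/w4.npz');d=z['d'];m=model('wrist');K=m['camera_matrix'];f=K[0,0]
def pt(u,v):
  du=u-K[0,2];dv=v-K[1,2];r=np.hypot(du,dv);a=r/f
  k=np.array([np.sin(a)*du/r,np.sin(a)*dv/r,np.cos(a)]);k=k/k[2]*d[v,u]
  return (m['mount'][:3,:3]@k+m['mount'][:3,3])*1e3
for v in range(210,300,6): print(v,pt(308,v).round(1),pt(322,v).round(1))
"
```

```text
clk 3.90 pos [0.5886 0.3072 0.0288] h 40.9 F [ 0.8 -0.4  0.6] w 0.00
offset [ 2.8  4.  12.9] twist -0.1
[277 181]
210 [29.8 -3.3 -6.3] [29.5  6.6 -6.4]
216 [29.7 -3.3 -1.9] [30.6  6.6 -1.6]
222 [30.8 -3.4  3. ] [31.2  6.7  3.1]
228 [30.3 -3.4  7.4] [30.5  6.7  7.4]
234 [29.5 -3.4 11.7] [29.9  6.7 11.9]
240 [30.2 -3.4 16.7] [29.2  6.7 16.3]
246 [-46.3  -1.6 -12.3] [-47.7   4.9 -12.9]
252 [-54.   -1.4 -12.8] [-53.2   4.8 -12.4]
258 [-59.   -1.3 -12.3] [-59.4   4.7 -12.5]
264 [-65.3  -1.2 -12.6] [-65.1   4.6 -12.5]
270 [-69.9  -1.1 -12.3] [-70.2   4.5 -12.5]
276 [-73.3  -1.  -11.5] [-73.3   4.4 -11.5]
282 [-80.9  -0.8 -13.2] [-80.5   4.2 -13. ]
288 [-84.1  -0.8 -12.6] [-85.3   4.1 -13.4]
294 [-88.4  -0.7 -12.8] [-84.8   4.2 -10.6]
```

View pics/w4.png

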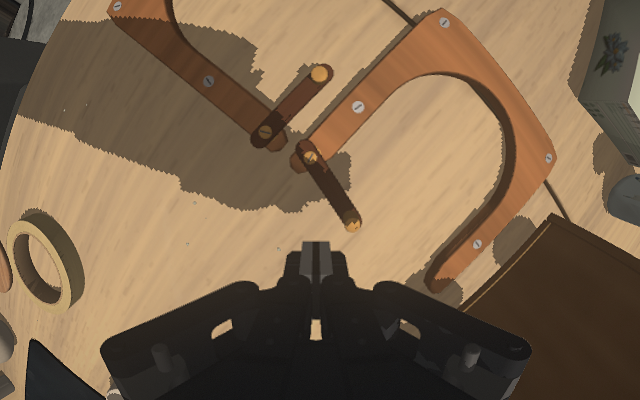

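View pics/s4.png

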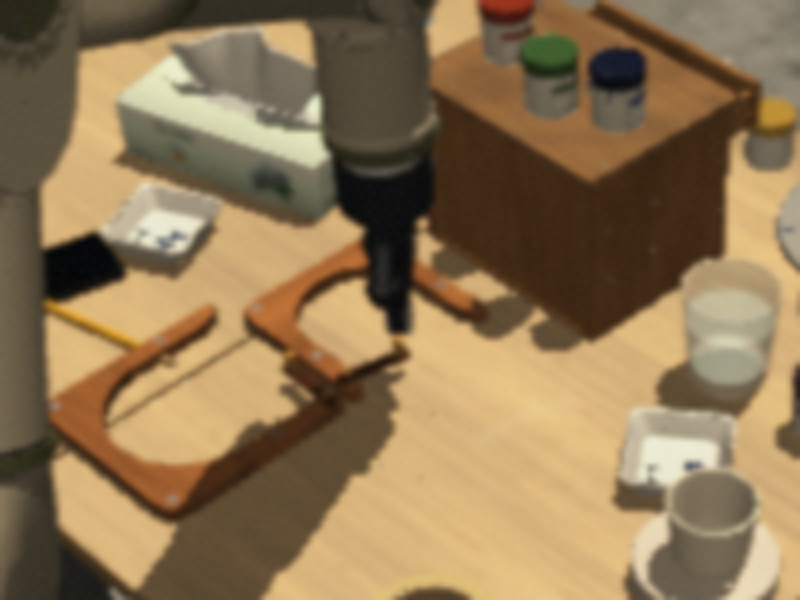

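```bash
python3 -c "
from wr import *
for z in (.02,.03,.04,.05,.06,.07,.08): print(z,proj('scene',[.588,.3065,z]).round(1))
p,d=viewer.camera('scene');m=model('scene');K=m['camera_matrix']
for u in (270,274,277,280):
  for v in range(150,182,4):
    X=m['R'].T@(np.linalg.solve(K,[u,v,1.])*d[v,u]-m['t']);print(u,v,X.round(3))
"
```

```text
0.02 [277.5 183.9]
0.03 [277.2 181.6]
0.04 [277.  179.3]
0.05 [276.7 177. ]
0.06 [276.5 174.6]
0.07 [276.2 172.3]
0.08 [276.  169.9]
270 150 [0.557 0.286 0.189]
270 154 [0.554 0.285 0.175]
270 158 [0.567 0.304 0.142]
270 162 [0.542 0.273 0.159]
270 166 [0.545 0.28  0.137]
270 170 [ 0.635  0.398 -0.003]
270 174 [ 0.62   0.381 -0.001]
270 178 [ 0.605  0.365 -0.   ]
274 150 [0.566 0.279 0.187]
274 154 [0.56  0.274 0.178]
274 158 [0.558 0.272 0.165]
274 162 [0.549 0.264 0.16 ]
274 166 [0.55  0.266 0.142]
274 170 [0.577 0.303 0.089]
274 174 [0.579 0.308 0.068]
274 178 [0.612 0.352 0.003]
277 150 [0.584 0.287 0.172]
277 154 [0.576 0.279 0.166]
277 158 [0.58  0.286 0.144]
277 162 [0.565 0.269 0.147]
277 166 [0.559 0.264 0.138]
277 170 [0.581 0.293 0.091]
277 174 [0.585 0.3   0.068]
277 178 [0.6   0.321 0.03 ]
280 150 [0.591 0.282 0.171]
280 154 [0.588 0.279 0.159]
280 158 [0.592 0.286 0.137]
280 162 [0.684 0.399 0.003]
280 166 [0.671 0.386 0.001]
280 170 [0.597 0.298 0.079]
280 174 [ 0.646  0.359 -0.004]
280 178 [0.626 0.337 0.003]
```

```bash
python3 -c "
from wr import *
z=np.load('pics/w4.npz');d=z['d'];m=model('wrist');K=m['camera_matrix'];f=K[0,0]
def pt(u,v):
  du=u-K[0,2];dv=v-K[1,2];r=np.hypot(du,dv);a=r/f
  k=np.array([np.sin(a)*du/r,np.sin(a)*dv/r,np.cos(a)]);k=k/k[2]*d[v,u]
  return (m['mount'][:3,:3]@k+m['mount'][:3,3])*1e3
for v in (300,320,335,350,370,390): print(v,[pt(u,v).round(0).tolist() for u in (120,160,220,270,290,316,340,480)])
"
```

```text
300 [[30.0, -183.0, 84.0], [30.0, -135.0, 78.0], [-95.0, -30.0, -13.0], [-93.0, -13.0, -13.0], [-93.0, -6.0, -13.0], [-73.0, 2.0, -0.0], [-93.0, 10.0, -13.0], [-178.0, 2.0, -70.0]]
320 [[30.0, -191.0, 109.0], [-107.0, -47.0, -12.0], [-102.0, -28.0, -10.0], [-112.0, -10.0, -19.0], [-110.0, -5.0, -18.0], [29.0, 3.0, 88.0], [-111.0, 8.0, -18.0], [-110.0, 53.0, -14.0]]
335 [[-118.0, -57.0, -12.0], [-115.0, -43.0, -13.0], [-91.0, -34.0, 5.0], [-118.0, -10.0, -19.0], [-117.0, -5.0, -18.0], [30.0, 3.0, 106.0], [-117.0, 8.0, -18.0], [-116.0, 49.0, -13.0]]
350 [[-125.0, -52.0, -13.0], [-121.0, -40.0, -13.0], [-178.0, 2.0, -70.0], [-122.0, -9.0, -18.0], [-121.0, -4.0, -17.0], [-116.0, 2.0, -13.0], [-122.0, 8.0, -18.0], [-122.0, 47.0, -13.0]]
370 [[-129.0, -51.0, -9.0], [-123.0, -42.0, -6.0], [-124.0, -22.0, -11.0], [-131.0, -8.0, -20.0], [-126.0, -4.0, -14.0], [-123.0, 2.0, -12.0], [-125.0, 8.0, -14.0], [-123.0, 49.0, -5.0]]
390 [[-130.0, -55.0, -0.0], [-130.0, -39.0, -6.0], [-138.0, -17.0, -20.0], [-138.0, -7.0, -21.0], [-130.0, -4.0, -12.0], [-129.0, 2.0, -11.0], [-130.0, 7.0, -12.0], [-131.0, 46.0, -5.0]]
```

```bash
python3 -c "
from wr import *
rel([.6015,.330,-.013],75)
"
```

```text
clk 4.05 pos [0.5885 0.307  0.0287] h 40.8 F [-0.4 -0.7 -0.4] w -0.00
offset [41.8 24.8 -8.9] twist -34.2
```

Call:
send_rows(grip=[150,150,150,150,150], offset=[[0,12,-4],[0,25,-9],[0,25,-9],[0,25,-9],[0,25,-9]], twist=[-7,-14,-21,-28,-34])

```text
clock: 4.47
position: [0.6016, 0.3303, 0.0286]
ee_rot: [0.091, 0.701, -0.091, 0.701]
ft_force: [0.8, 0.2, 0.3]
grip_width: 0.413
```

Call:
send_rows(grip=[150,150,150,150,150], offset=[[10,0,0],[20,0,0],[30,0,0],[36,0,0],[40,0,0]], twist=[0,0,0,0,0])

```text
clock: 4.88
position: [0.6006, 0.3297, -0.0132]
ee_rot: [0.094, 0.701, -0.095, 0.7]
ft_force: [-0.9, -0.6, -0.0]
grip_width: 0.412
```

```bash
cat >> wr.py <<'E'
def wpt(o,d,u,v):
  m=model('wrist');K=m['camera_matrix'];f=K[0,0]
  du=u-K[0,2];dv=v-K[1,2];r=np.hypot(du,dv);a=r/f
  k=np.array([np.sin(a)*du/r,np.sin(a)*dv/r,np.cos(a)]);k=k/k[2]*d[v,u]
  return (m['mount'][:3,:3]@k+m['mount'][:3,3])*1e3
E
python3 -c "
from wr import *
rel([.6015,.330,-.013],75)
wcap('w5')
"
```

```text
clk 4.88 pos [ 0.6006  0.3297 -0.0132] h 74.7 F [-0.9 -0.6 -0. ] w 0.41
offset [-0.2  0.6  0.8] twist -0.3
```

View pics/w5.png

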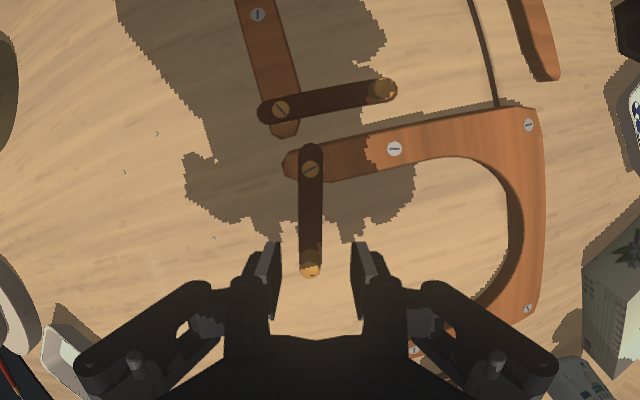

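Call:
send_rows(grip=[150,170,205,205,205], offset=[[3,0,0],[5,0,0],[5,0,0],[5,0,0],[5,0,0]], twist=[0,0,0,0,0])

```text
clock: 5.35
position: [0.6017, 0.3301, -0.0159]
ee_rot: [0.094, 0.701, -0.094, 0.701]
ft_force: [-0.2, -0.6, -0.6]
grip_width: 0.196
```

```bash
python3 -c "
from wr import *
rel([.6015,.330,-.013],75)
wcap('w6')
"
```

```text
clk 5.35 pos [ 0.6017  0.3301 -0.0159] h 74.8 F [-0.2 -0.6 -0.6] w 0.20
offset [-2.9 -0.1 -0.1] twist -0.2
```

View pics/w6.png

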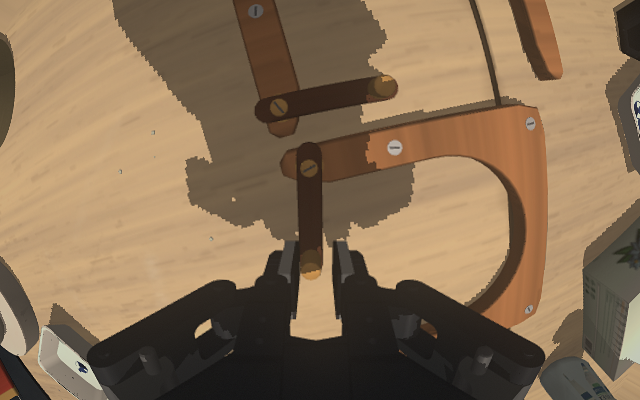

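Call:
send_rows(grip=[205,205,205,205,205], offset=[[1,-5.4,-0.3],[2,-10.7,-1.3],[2,-15.9,-2.9],[2,-20.8,-5],[2,-25.4,-7.8]], twist=[6.8,13.6,20.4,27.2,34])

```text
clock: 5.82
position: [0.5878, 0.3075, -0.0177]
ee_rot: [0.297, 0.642, -0.296, 0.642]
ft_force: [0.8, -1.2, 0.5]
grip_width: 0.195
```

```bash
python3 -c "
from wr import *
rel([.5577+.0455*np.cos(np.radians(-49)),.3418+.0455*np.sin(np.radians(-49)),-.016],41)
wcap('w7')
"
```

```text
clk 5.82 pos [ 0.5878  0.3075 -0.0177] h 40.4 F [ 0.8 -1.2  0.5] w 0.20
offset [-1.7 -0.2 -0.1] twist -0.6
```

View pics/w7.png

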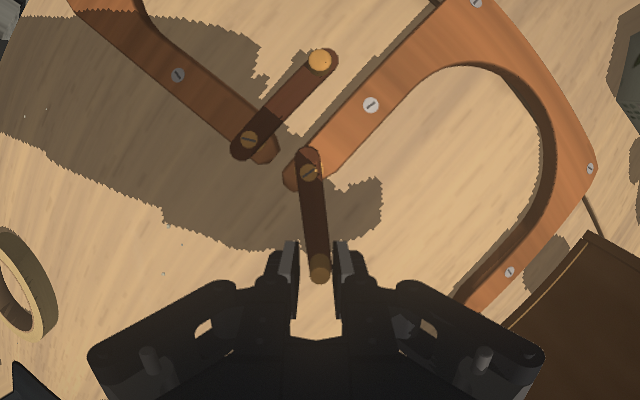

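Pin follows. Two more arc calls.

Call:
send_rows(grip=[205,205,205,205,205], offset=[[0,-5.4,-0.3],[0,-10.7,-1.3],[0,-15.9,-2.9],[0,-20.8,-5],[0,-25.4,-7.8]], twist=[6.8,13.6,20.4,27.2,34])

```text
clock: 6.28
position: [0.5633, 0.2969, -0.0178]
ee_rot: [0.471, 0.528, -0.47, 0.528]
ft_force: [0.3, -1.0, 0.2]
grip_width: 0.195
```

Call:
send_rows(grip=[205,205,205,205,205], offset=[[0,-5.4,-0.3],[0,-10.7,-1.3],[0,-15.9,-2.9],[0,-20.8,-5],[0,-25.4,-7.8]], twist=[6.8,13.6,20.4,27.2,34])

```text
clock: 6.7
position: [0.537, 0.3018, -0.0179]
ee_rot: [0.604, 0.367, -0.604, 0.367]
ft_force: [-0.7, -0.6, -0.4]
grip_width: 0.197
```

Call:
send_rows(grip=[150,150,150,150,150], offset=[[0,4,0],[0,4,0],[-20,4,0],[-60,4,0],[-100,4,0]], twist=[0,0,0,0,0])

```text
clock: 7.12
position: [0.5401, 0.2987, 0.082]
ee_rot: [-0.602, -0.369, 0.604, -0.37]
ft_force: [1.3, 1.1, 0.8]
grip_width: 0.413
```

```bash
python3 -c "
from wr import *
o,p,d=wcap('w8')
rel([.6015,.330,-.013],75)
"
```

```text
clk 7.17 pos [0.5447 0.3009 0.0916] h -27.0 F [4.2 1.  7.8] w 0.41
offset [105.2  36.9 -50.8] twist -102.0
```

View pics/w8.png

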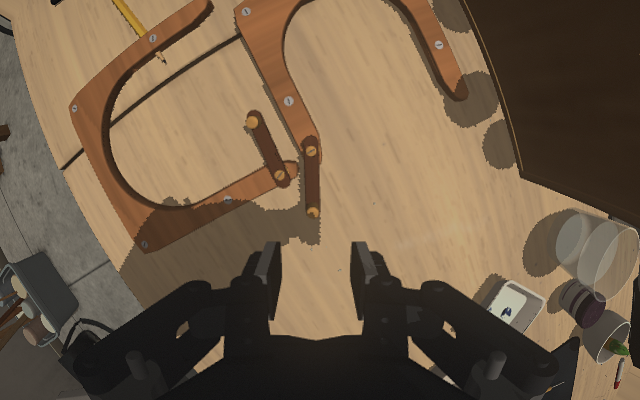

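```bash
python3 -c "
from wr import *
viewer.camera('top')
for u,v in((485,65),(552,10),(610,75),(543,142)): print(ray_z('top',(160+u/3.3,150+v/3.3),.02).round(3))
for n in('dish_mid','tape_roll_mid','bat_center','glazed_cup_center'):
  r=viewer.regions_of(n,'top')
  if r:
    m=r[0]['region'].astype(np.uint8);c,_=cv2.findContours(m,0,1);c=max(c,key=cv2.contourArea)
    print(n,r[0]['score'],r[0]['box'],cv2.minEnclosingCircle(c))
    if 'dish' in n: print([ray_z('top',q,.025).round(3) for q in cv2.boxPoints(cv2.minAreaRect(c))])
    if 'tape' in n:
      (x,y),rr=cv2.minEnclosingCircle(c);print(ray_z('top',(x,y),.0125))
    if 'bat' in n: 
      el=cv2.fitEllipse(cv2.convexHull(c));print(el,ray_z('top',el[0],.013))
o=monitor.get_obs()
z=np.load('pics/w8.npz');o2=dict(position=z['pos'],ee_rot=z['q'])
print('pin',wray(o2,(313,212),.0365),'screw',wray(o2,(311,151),.0215))
p,_=viewer.camera('top');cv2.imwrite('pics/top2.png',cv2.resize(p[150:310,160:420],None,fx=3,fy=3,interpolation=2))
"
```

```text
[0.677 0.135 0.02 ]
[0.725 0.074 0.02 ]
[0.665 0.025 0.02 ]
[0.607 0.086 0.02 ]
dish_mid 0.76 [308.9, 152.3, 36.4, 39.7] ((325.5668640136719, 170.58773803710938), 18.746408462524414)
[array([0.682, 0.139, 0.025]), array([0.732, 0.07 , 0.025]), array([0.663, 0.022, 0.025]), array([0.613, 0.091, 0.025])]
tape_roll_mid 0.65 [307.7, 238.2, 37.6, 42.1] ((324.5847473144531, 260.3474426269531), 18.464582443237305)
[0.4146369  0.09088989 0.0125    ]
glazed_cup_center 0.88 [345.1, 180.0, 29.7, 26.6] ((360.5565490722656, 192.0052947998047), 12.801325798034668)
pin [0.5384842 0.3004326 0.0365   ] screw [0.55717268 0.34086718 0.0215    ]
```

View pics/top2.png

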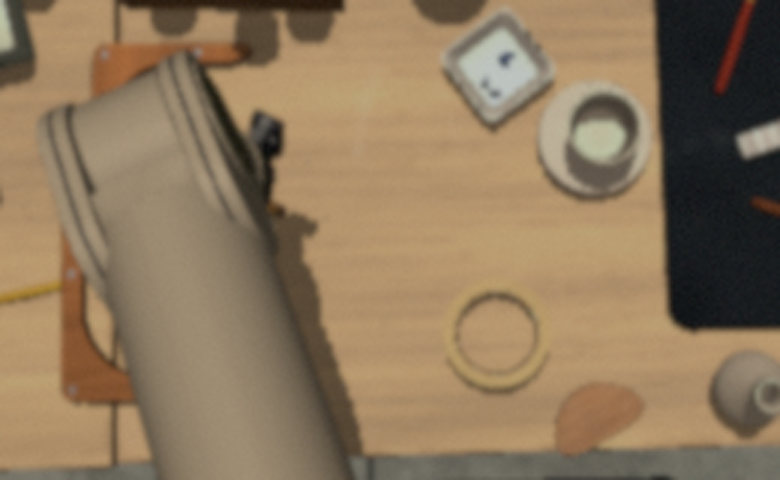

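```bash
python3 -c "
from wr import *
print(monitor.get_obs()['joint_pos'].round(2), monitor.get_obs()['clock'])
"
```

```text
[-0.97  0.43  0.5   1.64 -0.22  1.13 -0.89] 7.4667
```

```bash
python3 -c "
from wr import *
rel([.664,-.071,.09],43)
"
```

```text
clk 7.47 pos [0.5399 0.2994 0.0805] h -27.1 F [-0.3  0.5  0. ] w 0.41
offset [ -9.2 279.2 273.1] twist -70.1
```

Call:
send_rows(grip=[160,160,160,160,160], offset=[[-5,24,24],[-10,52,51],[-10,80,78],[-10,108,106],[-10,136,133]], twist=[-7,-14,-21,-28,-35])

```text
clock: 7.88
position: [0.6, 0.1181, 0.0906]
ee_rot: [0.463, 0.534, -0.464, 0.534]
ft_force: [1.7, 0.8, 0.0]
grip_width: 0.374
```

```bash
python3 -c "
from wr import *
rel([.664,-.071,.08],43)
"
```

```text
clk 7.88 pos [0.6    0.1181 0.0906] h 8.1 F [1.7 0.8 0. ] w 0.37
offset [ 10.7  36.9 196.2] twist -34.9
```

Call:
send_rows(grip=[160,160,160,160,160], offset=[[0,7,39],[0,14,78],[0,22,117],[5,29,156],[10,37,194]], twist=[-7,-14,-21,-28,-35])

```text
clock: 8.3
position: [0.6625, -0.0692, 0.0805]
ee_rot: [0.282, 0.649, -0.282, 0.648]
ft_force: [0.4, 0.3, -0.4]
grip_width: 0.371
```

```bash
python3 -c "
from wr import *
o,p,d=wcap('w9')
rel([.664,-.071,-.024],43)
for n,z in(('bat_center',.013),('glazed_cup_center',.056)):
  for q in viewer.spot_point(n,'wrist'): print(n,q, wray(o,q['position'],z))
"
```

```text
clk 8.35 pos [ 0.6624 -0.0806  0.0793] h 43.4 F [-4.3 -7.5 -0.2] w 0.38
offset [103.3   8.4  -6.2] twist 0.4
glazed_cup_center {'position': [302.7, 95.0], 'score': 0.93} [ 0.59975406 -0.01122505  0.056     ]
```

View pics/w9.png

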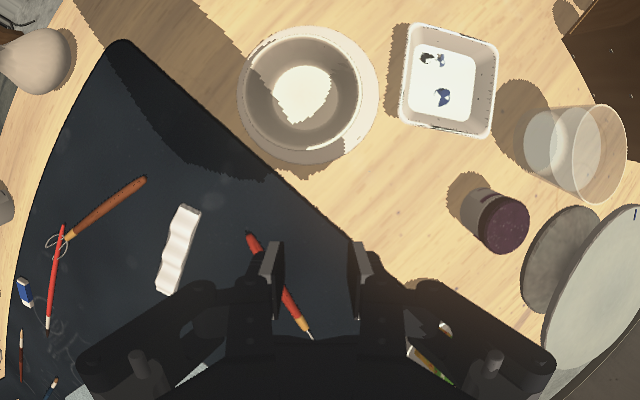

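```bash
python3 -c "
from wr import *
z=np.load('pics/w9.npz');o=dict(position=z['pos'],ee_rot=z['q'])
p=cv2.imread('pics/w9.png');cv2.imwrite('pics/w9z.png',cv2.resize(p[10:180,220:400],None,fx=3.5,fy=3.5,interpolation=2))
from scipy.optimize import least_squares
for uv in((310,163),(378,90),(238,100)): print(wray(o,uv,.026).round(4))
print('brush tip',wray(o,(250,236),.005),wray(o,(310,337),.005))
print(rel([.664,-.071,-.024],43))
"
```

```text
[ 0.6363 -0.0444  0.026 ]
[0.6351 0.0315 0.026 ]
[ 0.5631 -0.0455  0.026 ]
brush tip [ 0.64308053 -0.13140689  0.005     ] [ 0.76020721 -0.17923449  0.005     ]
clk 8.45 pos [ 0.6616 -0.0728  0.0797] h 42.3 F [ 0.5  1.1 -0.3] w 0.37
offset [103.7   3.4   0.3] twist -0.7
(array([103.70632933,   3.37606804,   0.293464  ]), np.float64(-0.6819929067588077))
```

View pics/w9z.png

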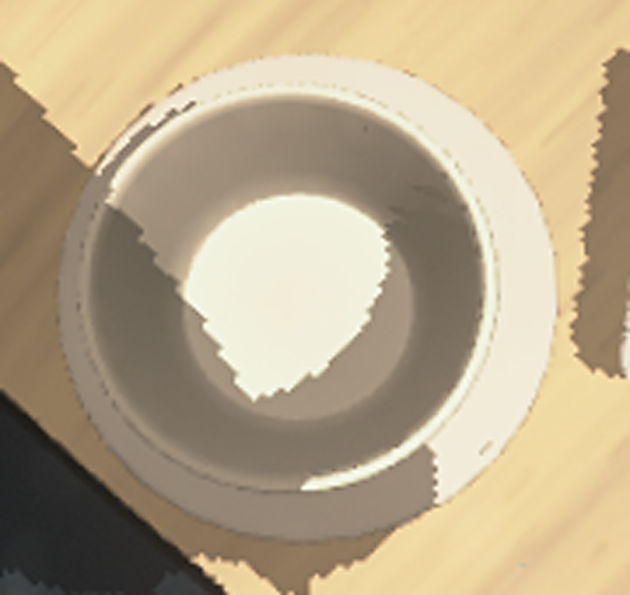

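```bash
cat >> wr.py <<'E'
from scipy.optimize import least_squares
def circ(P,r=None):
    P=np.array(P)[:,:2]
    if r: f=lambda q:np.hypot(*(P-q[:2]).T)-r
    else: f=lambda q:np.hypot(*(P-q[:2]).T)-q[2]
    s=least_squares(f,[*P.mean(0)] if r else [*P.mean(0),.05]);return s.x,f(s.x)
E
python3 -c "
from wr import *
z=np.load('pics/w9.npz');o=dict(position=z['pos'],ee_rot=z['q'])
P=[wray(o,(220+u/3.5,10+v/3.5),.026) for u,v in((300,55),(60,280),(556,310),(310,540),(480,130),(480,460),(130,460))]
print(circ(P));print(circ(P,.055))
"
```

```text
(array([ 0.59898372, -0.00738293,  0.05277591]), array([ 0.00027417,  0.00029053,  0.00093094,  0.00078495, -0.00074453,
       -0.0008518 , -0.00068426]))
(array([ 0.59827847, -0.0073749 ]), array([-0.00244555, -0.0024804 , -0.00075696, -0.00094064, -0.00294113,
       -0.00237059, -0.00294279]))
```

Call:
send_rows(grip=[160,160,160,160,160], offset=[[30,0,0],[60,0,0],[85,0,0],[98,0,0],[100,0,0]], twist=[0,0,0,0,0])

```text
clock: 8.87
position: [0.6601, -0.0658, -0.0219]
ee_rot: [0.283, 0.65, -0.285, 0.646]
ft_force: [-0.5, -0.3, -0.4]
grip_width: 0.372
```

```bash
python3 -c "
from wr import *
o,p,d=wcap('w10')
rel([.664,-.071,-.024],43)
print([wpt(o,d,278,v).round(1).tolist() for v in(238,240,242,244,246)],[wpt(o,d,355,v).round(1).tolist() for v in(238,240,242,244,246)])
print(wpt(o,d,200,395))
"
```

```text
clk 8.92 pos [ 0.6614 -0.0662 -0.0201] h 42.6 F [-0.8  0.4 -0.2] w 0.38
offset [ 3.9 -1.3  5.3] twist -0.4
[[-24.4, -18.2, -7.2], [-24.9, -18.2, -6.2], [-40.9, -16.2, -11.8], [-43.3, -15.9, -11.8], [-47.6, -15.4, -12.7]] [[-20.6, 23.8, -5.6], [-20.3, 23.9, -4.3], [-40.8, 21.1, -11.8], [-43.9, 20.7, -12.1], [-46.6, 20.4, -12.3]]
[-133.97793107  -24.78977152  -11.74721783]
```

View pics/w10.png

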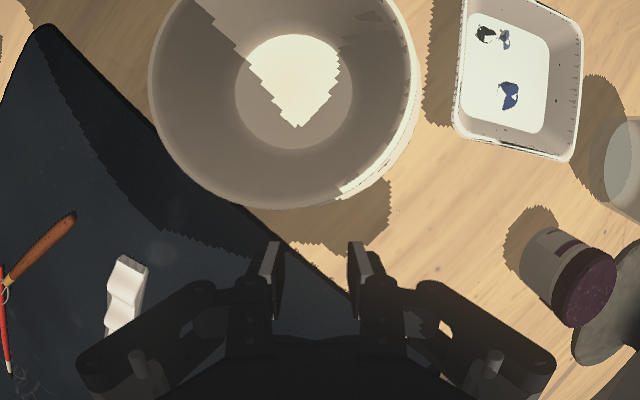

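Call:
send_rows(grip=[160,160,160,160,160], offset=[[1,-2,-3],[2,-4,-6],[2,-4,-9],[2,-4,-12],[2,-4,-14]], twist=[0,0,0,0,0])

```text
clock: 9.33
position: [0.6504, -0.0589, -0.0193]
ee_rot: [0.285, 0.647, -0.284, 0.648]
ft_force: [0.2, -0.4, -0.4]
grip_width: 0.371
```

Call:
send_rows(grip=[160,160,160,160,160], offset=[[0,0,-2],[0,0,-4],[0,0,-6],[0,0,-9],[0,0,-12]], twist=[0,0,0,0,0])

```text
clock: 9.75
position: [0.6422, -0.051, -0.0201]
ee_rot: [0.284, 0.647, -0.285, 0.648]
ft_force: [1.5, -1.8, -0.1]
grip_width: 0.375
```

```bash
cat > look.py <<'E'
from wr import *
import sys
n=sys.argv[1]
o=monitor.get_obs();R=Rt.from_quat(o["ee_rot"]).as_matrix()
print("pred bat", (o["position"]+R@np.array([0,.002,-.064])).round(4)[:2]); rel([.6,0,-.022])
p,d=viewer.camera("scene")
for t,z in(('bat_center',.013),('glazed_cup_center',.056)):
    for q in viewer.spot_point(t,'scene')[:1]: print(t,round(q['score'],2),ray_z('scene',q['position'],z).round(4))
cv2.imwrite(f"pics/{n}.png",cv2.resize(p[110:310,180:440],None,fx=3,fy=3,interpolation=2))
E
python3 look.py s11
```

```text
pred bat [ 0.6004 -0.0025]
clk 9.75 pos [ 0.6422 -0.051  -0.0201] h 42.5 F [ 1.5 -1.8 -0.1] w 0.37
offset [  1.8   3.4 -66.2] twist 0
bat_center 0.78 [0.6021 0.0025 0.013 ]
glazed_cup_center 0.65 [ 0.6012 -0.0012  0.056 ]
```

View pics/s11.png

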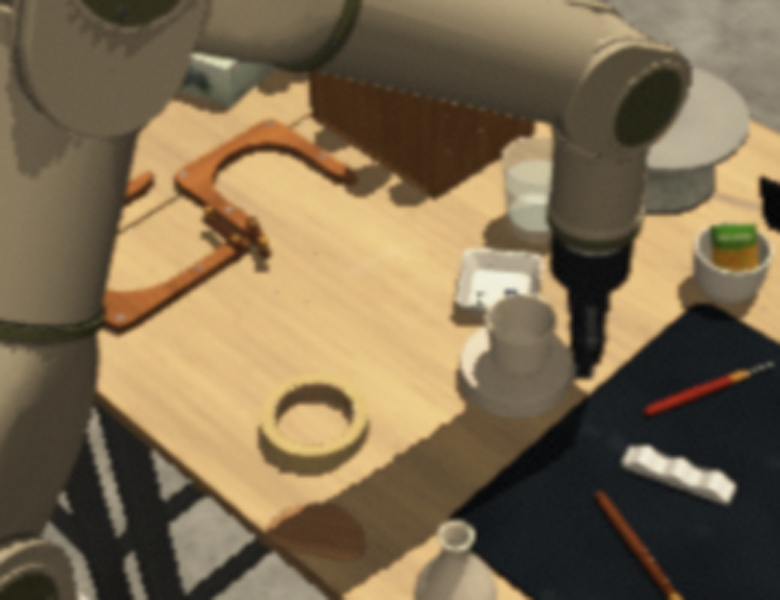

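Call:
send_rows(grip=[160,160,160,160,160], offset=[[1,0,-4],[2,0,-8],[2,0,-13],[2,0,-18],[2,0,-23]], twist=[0,0,0,0,0])

```text
clock: 10.32
position: [0.6263, -0.0333, -0.0221]
ee_rot: [0.285, 0.647, -0.284, 0.647]
ft_force: [1.5, -1.6, 1.8]
grip_width: 0.375
```

Call:
send_rows(grip=[160,160,160,160,160], offset=[[0,0,-5],[0,0,-10],[0,0,-15],[0,0,-20],[0,0,-25]], twist=[0,0,0,0,0])

```text
clock: 10.73
position: [0.6094, -0.0149, -0.0222]
ee_rot: [0.285, 0.647, -0.284, 0.647]
ft_force: [2.4, -1.9, 2.4]
grip_width: 0.371
```

```bash
python3 look.py s12
```

```text
pred bat [0.5675 0.0336]
clk 10.73 pos [ 0.6094 -0.0149 -0.0222] h 42.6 F [ 2.4 -1.9  2.4] w 0.37
offset [ -0.2   3.2 -17.3] twist 0
bat_center 0.88 [0.5822 0.0322 0.013 ]
glazed_cup_center 0.59 [0.5614 0.0246 0.056 ]
```

View pics/s12.png

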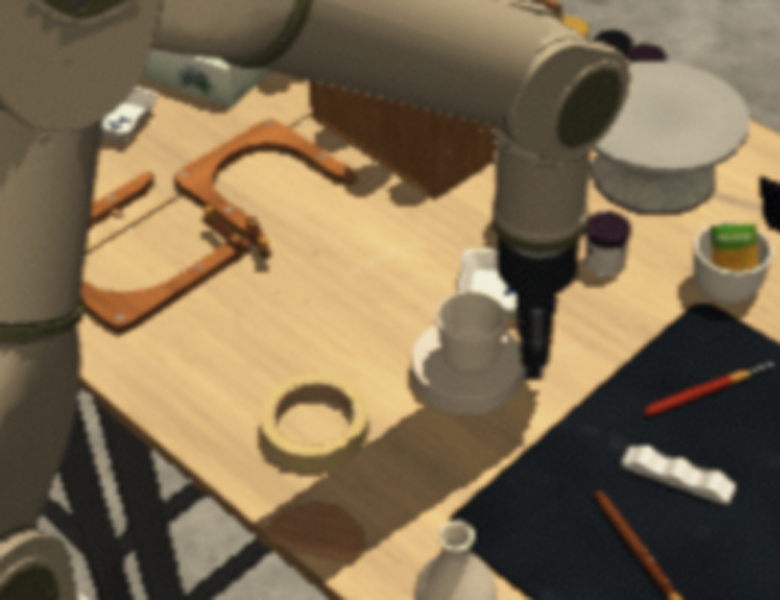

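```bash
cat > ov.py <<'E'
from wr import *
import sys
# usage ov.py name x y : scene picture + overlay of bat circles
def overlay(name,x,y,cam="scene",cr=(110,310,180,440),S=3,take=True):
    p,d=viewer.camera(cam);r0,r1,c0,c1=cr
    b=cv2.resize(p[r0:r1,c0:c1],None,fx=S,fy=S,interpolation=2)
    for z,col in((.026,(0,255,0)),(0,(255,0,0))):
        a=np.linspace(0,2*np.pi,60)
        uv=np.array([proj(cam,[x+.055*np.cos(t),y+.055*np.sin(t),z]) for t in a])
        uv=(uv-[c0,r0])*S+S/2-.5
        cv2.polylines(b,[np.round(uv*8).astype(np.int32)],True,col,1,cv2.LINE_AA,3)
    cv2.imwrite(f"pics/{name}.png",b)
if __name__=="__main__":
    o=monitor.get_obs();R=Rt.from_quat(o["ee_rot"]).as_matrix()
    P=(o["position"]+R@np.array([0,.002,-.064]))[:2]
    if len(sys.argv)>2: P=[float(sys.argv[2]),float(sys.argv[3])]
    print("bat ov",np.round(P,4),"pos",o["position"].round(4),"clk",round(o["clock"],2),"F",o["ft_force"].round(1))
    u=proj("scene",[P[0],P[1],.02]).astype(int)
    overlay(sys.argv[1],*P,cr=(u[1]-60,u[1]+50,u[0]-75,u[0]+75),S=5)
E
python3 ov.py s13
```

```text
bat ov [0.567  0.0341] pos [ 0.6089 -0.0144 -0.0225] clk 10.88 F [ 0.3 -0.9 -0.8]
```

View pics/s13.png

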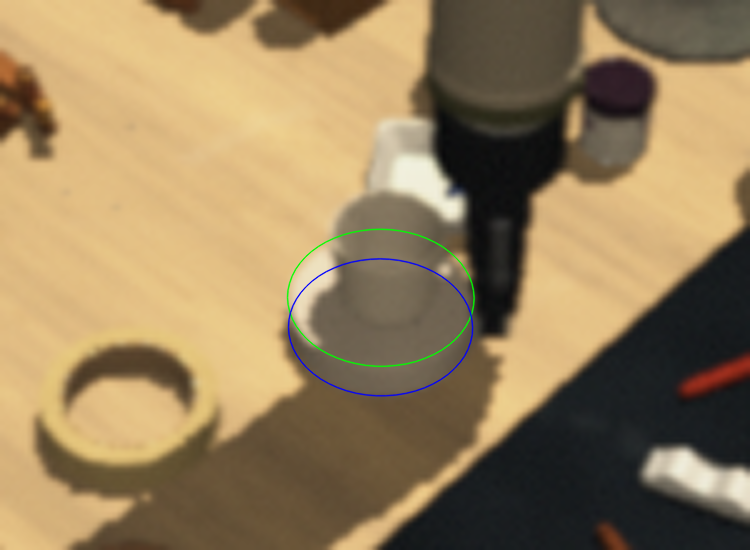

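Call:
send_rows(grip=[160,160,160,160,160], offset=[[0,0,-4],[0,0,-9],[0,0,-14],[0,0,-19],[0,0,-24]], twist=[0,0,0,0,0])

```text
clock: 11.35
position: [0.5929, 0.0029, -0.0224]
ee_rot: [0.284, 0.648, -0.284, 0.647]
ft_force: [0.8, -0.4, -1.2]
grip_width: 0.373
```

Call:
send_rows(grip=[160,160,160,160,160], offset=[[0,0,-5],[0,0,-10],[0,0,-15],[0,0,-18],[0,0,-20]], twist=[0,0,0,0,0])

```text
clock: 11.77
position: [0.5796, 0.0176, -0.0222]
ee_rot: [0.284, 0.647, -0.284, 0.647]
ft_force: [2.2, -0.7, -0.7]
grip_width: 0.375
```

```bash
python3 ov.py s14
```

```text
bat ov [0.5378 0.066 ] pos [ 0.5796  0.0176 -0.0222] clk 11.77 F [ 2.2 -0.7 -0.7]
```

View pics/s14.png

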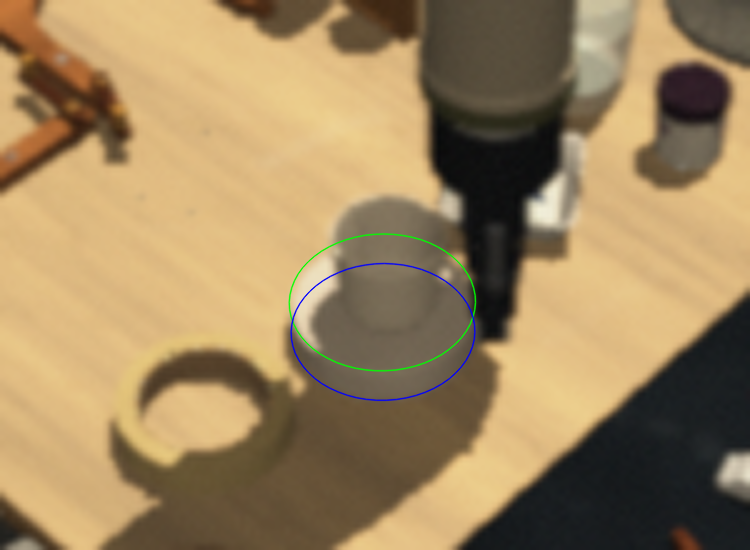

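Call:
send_rows(grip=[160,160,160,160,160], offset=[[0,-7.8,1.5],[0,-15.4,0],[0,-22.8,-2.5],[0,-29.8,-6.5],[0,-36.3,-11]], twist=[7,14,21,28,35])

```text
clock: 12.23
position: [0.5454, 0.0004, -0.0222]
ee_rot: [0.468, 0.53, -0.468, 0.53]
ft_force: [0.1, -0.0, -0.2]
grip_width: 0.373
```

```bash
python3 ov.py s15; python3 -c "
from h import *
rel([.536,.0025,-.022],0)"
```

```text
bat ov [0.5393 0.0641] pos [ 5.454e-01  4.000e-04 -2.220e-02] clk 12.23 F [ 0.1 -0.  -0.2]
clk 12.28 pos [ 5.438e-01  3.000e-04 -2.250e-02] h 6.6 F [ 0.1 -0.4 -1. ] w 0.38
offset [-0.5 -7.5 -3.1] twist 6.6
```

View pics/s15.png

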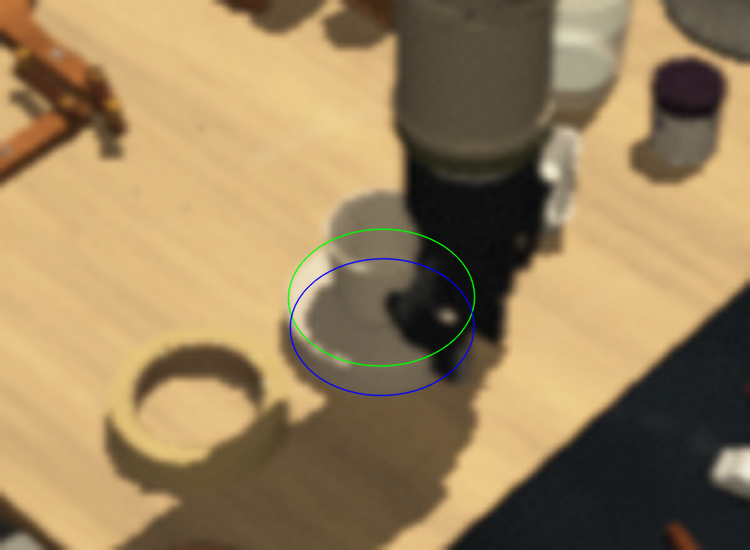

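Call:
send_rows(grip=[160,160,160,160,160], offset=[[0,-7,-1],[0,-6.8,-3],[0,-6.3,-7],[0,-5.7,-12],[0,-5.2,-17]], twist=[6.6,6.6,6.6,6.6,6.6])

```text
clock: 12.7
position: [0.5388, 0.0173, -0.0222]
ee_rot: [0.495, 0.505, -0.495, 0.505]
ft_force: [0.5, -1.7, 0.1]
grip_width: 0.369
```

Call:
send_rows(grip=[160,160,160,160,160], offset=[[0,0,-5],[0,0,-10],[0,0,-15],[0,0,-20],[0,0,-25]], twist=[0,0,0,0,0])

```text
clock: 13.12
position: [0.538, 0.0423, -0.0222]
ee_rot: [0.496, 0.504, -0.496, 0.504]
ft_force: [0.1, -2.3, 0.2]
grip_width: 0.375
```

```bash
python3 ov.py s16; python3 -c "
from h import *
rel([.536,.0025,-.022],0)"
```

```text
bat ov [0.5389 0.1063] pos [ 0.538   0.0423 -0.0222] clk 13.12 F [ 0.1 -2.3  0.2]
clk 13.17 pos [ 0.5379  0.0436 -0.0222] h 1.0 F [ 0.1 -0.7  0.4] w 0.37
offset [-0.3 -2.7 41.1] twist 1.0
```

View pics/s16.png

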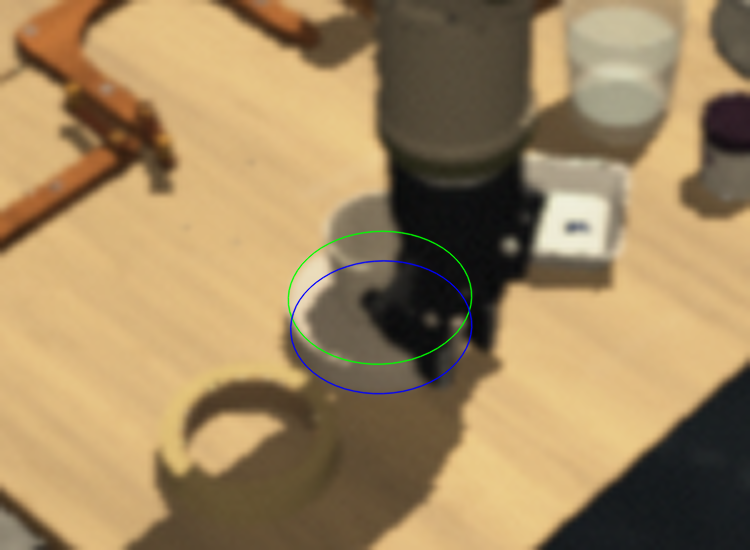

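Call:
send_rows(grip=[160,160,160,160,160], offset=[[0,0,-5],[0,0,-10],[0,0,-15],[0,0,-20],[0,0,-25]], twist=[0,0,0,0,0])

```text
clock: 13.58
position: [0.5375, 0.0673, -0.0222]
ee_rot: [0.496, 0.504, -0.496, 0.504]
ft_force: [-0.2, -2.1, 1.3]
grip_width: 0.371
```

Call:
send_rows(grip=[160,160,160,160,160], offset=[[0,0,-6],[0,0,-12],[0,0,-18],[0,0,-24],[0,0,-29]], twist=[0,0,0,0,0])

```text
clock: 14.0
position: [0.537, 0.0966, -0.0222]
ee_rot: [0.496, 0.504, -0.496, 0.504]
ft_force: [0.5, -2.2, 0.6]
grip_width: 0.372
```

```bash
python3 ov.py s17; python3 -c "
from h import *
rel([.536,.0025,-.022],0)"
```

```text
bat ov [0.5379 0.1607] pos [ 0.537   0.0966 -0.0222] clk 14.0 F [ 0.5 -2.2  0.6]
clk 14.05 pos [ 0.5369  0.0978 -0.0222] h 1.0 F [-0.2 -0.1  0.2] w 0.37
offset [-0.3 -2.7 95.3] twist 1.0
```

View pics/s17.png

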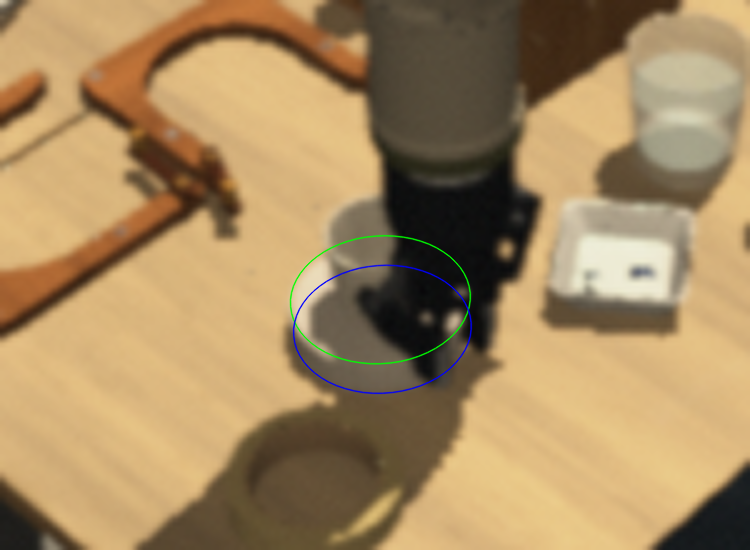

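Call:
send_rows(grip=[160,160,160,160,160], offset=[[0,0,-4],[0,0,-8],[0,0,-12],[0,0,-14],[0,0,-15]], twist=[0,0,0,0,0])

```text
clock: 14.47
position: [0.5368, 0.1112, -0.0222]
ee_rot: [0.496, 0.504, -0.496, 0.504]
ft_force: [-0.2, -1.8, 1.1]
grip_width: 0.371
```

Call:
send_rows(grip=[160,160,160,160,160], offset=[[0,-8,1.5],[0,-15.8,0],[0,-23.4,-2.8],[0,-30.5,-6.5],[0,-37.2,-11]], twist=[7,14,21,28,35])

```text
clock: 14.88
position: [0.499, 0.1215, -0.0222]
ee_rot: [0.626, 0.33, -0.625, 0.33]
ft_force: [-0.6, -0.7, -0.3]
grip_width: 0.374
```

```bash
python3 ov.py s18; python3 -c "
from h import *
rel([.490,.130,-.022],-45)"
```

```text
bat ov [0.5368 0.1732] pos [ 0.499   0.1215 -0.0222] clk 14.88 F [-0.6 -0.7 -0.3]
clk 14.93 pos [ 0.4977  0.1228 -0.0225] h -34.9 F [-0.1  1.5 -1.3] w 0.37
offset [ -0.5 -10.4  -1.5] twist 10.1
```

View pics/s18.png

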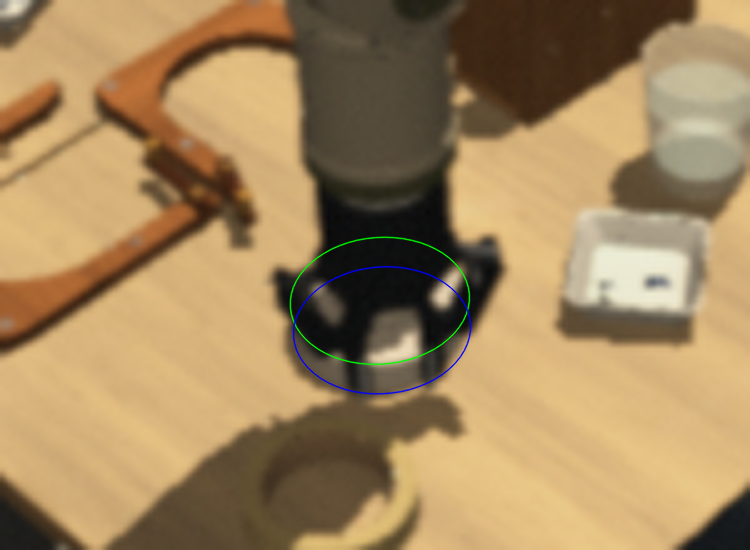

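Call:
send_rows(grip=[160,160,160,160,160], offset=[[0,-8,0],[0,-10.5,-1.5],[0,-9.8,-5.4],[0,-9,-10.4],[0,-8.1,-15.3]], twist=[7,10,10,10,10])

```text
clock: 15.35
position: [0.5017, 0.1386, -0.0223]
ee_rot: [-0.651, -0.277, 0.651, -0.277]
ft_force: [-1.0, -1.5, -0.3]
grip_width: 0.375
```

Call:
send_rows(grip=[160,160,160,160,160], offset=[[0,0,-5],[0,0,-10],[0,0,-15],[0,0,-20],[0,0,-25]], twist=[0,0,0,0,0])

```text
clock: 15.77
position: [0.519, 0.1566, -0.0223]
ee_rot: [-0.651, -0.276, 0.651, -0.276]
ft_force: [-1.3, -1.0, 0.1]
grip_width: 0.376
```

Call:
send_rows(grip=[160,160,160,160,160], offset=[[0,0,-6],[0,0,-12],[0,0,-18],[0,0,-24],[0,0,-29]], twist=[0,0,0,0,0])

```text
clock: 16.18
position: [0.5393, 0.1778, -0.0222]
ee_rot: [0.651, 0.276, -0.651, 0.276]
ft_force: [-1.5, -0.9, -0.4]
grip_width: 0.369
```

```bash
python3 ov.py s19; python3 -c "
from h import *
rel([.490,.130,-.022],-45)"
```

```text
bat ov [0.5852 0.2225] pos [ 0.5393  0.1778 -0.0222] clk 16.18 F [-1.5 -0.9 -0.4]
clk 16.23 pos [ 0.5398  0.1786 -0.0221] h -44.0 F [-0.4 -0.2 -0.2] w 0.37
offset [-0.2 -2.1 69.6] twist 1.0
```

View pics/s19.png

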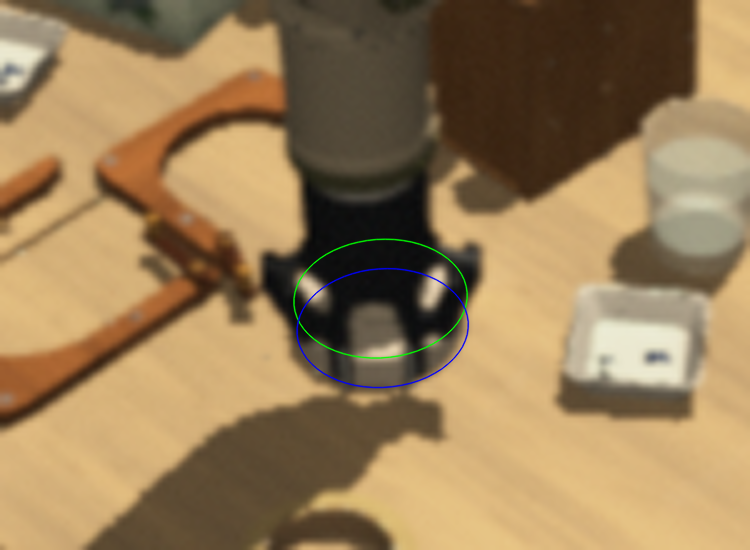

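Call:
send_rows(grip=[160,160,160,160,160], offset=[[0,0,-5],[0,0,-11],[0,0,-17],[0,0,-23],[0,0,-29]], twist=[0,0,0,0,0])

```text
clock: 16.65
position: [0.5594, 0.1985, -0.0222]
ee_rot: [0.651, 0.276, -0.651, 0.276]
ft_force: [-2.1, -1.1, 0.7]
grip_width: 0.372
```

Call:
send_rows(grip=[160,160,160,160,160], offset=[[0,0,-6],[0,0,-12],[0,0,-17],[0,0,-21],[0,0,-24]], twist=[0,0,0,0,0])

```text
clock: 17.07
position: [0.576, 0.2156, -0.0222]
ee_rot: [0.651, 0.276, -0.651, 0.276]
ft_force: [-3.1, -1.5, 2.3]
grip_width: 0.37
```

```bash
python3 ov.py s20; python3 -c "
from h import *
rel([.621,.197,-.022],-2)"
```

```text
bat ov [0.6219 0.2602] pos [ 0.576   0.2156 -0.0222] clk 17.07 F [-3.1 -1.5  2.3]
clk 17.12 pos [ 0.5762  0.216  -0.0222] h -44.0 F [-0.2 -1.8  0.7] w 0.37
offset [ -0.2  45.4 -17.5] twist -42.0
```

View pics/s20.png

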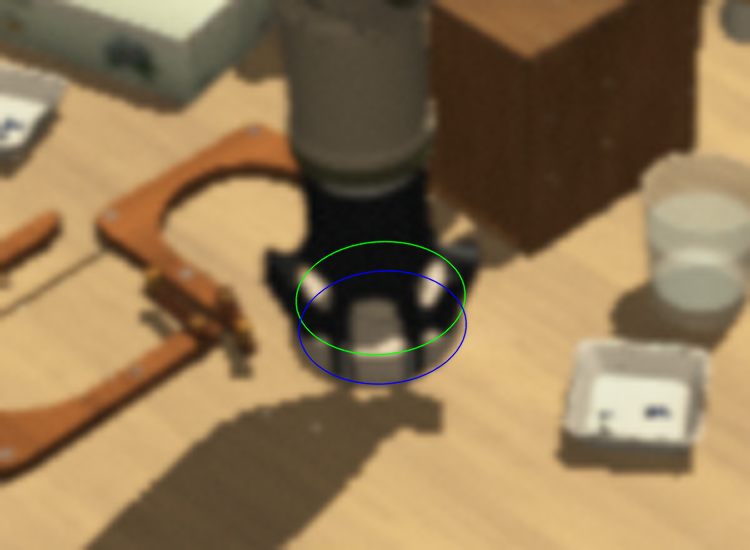

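Call:
send_rows(grip=[160,160,160,160,160], offset=[[0,8,2],[0,15.8,0.5],[0,23.2,-2],[0,30.3,-5.5],[0,37,-9.8]], twist=[-7,-14,-21,-28,-35])

```text
clock: 17.53
position: [0.6098, 0.1967, -0.022]
ee_rot: [0.537, 0.461, -0.536, 0.461]
ft_force: [0.1, -0.3, -0.3]
grip_width: 0.375
```

```bash
python3 ov.py s21 .6215 .261; python3 -c "
from h import *
rel([.619,.1975,-.022],-2)"
```

```text
bat ov [0.6215 0.261 ] pos [ 0.6098  0.1967 -0.022 ] clk 17.53 F [ 0.1 -0.3 -0.3]
clk 17.58 pos [ 0.6112  0.1959 -0.0217] h -8.2 F [ 0.7 -0.8  1.3] w 0.37
offset [ 0.3  7.5 -2.7] twist -6.2
```

View pics/s21.png

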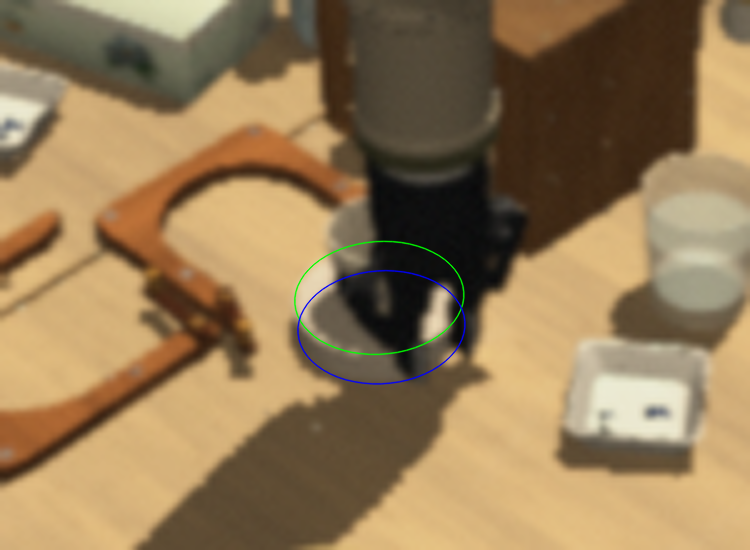

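Call:
send_rows(grip=[160,160,160,160,160], offset=[[0,7.5,-1],[0,7.5,-3],[0,7,-7],[0,6.6,-11],[0,6,-16]], twist=[-6.2,-6.2,-6.2,-6.2,-6.2])

```text
clock: 18.0
position: [0.6173, 0.2115, -0.0221]
ee_rot: [-0.513, -0.486, 0.513, -0.487]
ft_force: [-0.2, -2.8, 1.7]
grip_width: 0.372
```

Call:
send_rows(grip=[160,160,160,160,160], offset=[[0,0,-5],[0,0,-10],[0,0,-15],[0,0,-20],[0,0,-24]], twist=[0,0,0,0,0])

```text
clock: 18.42
position: [0.6186, 0.2362, -0.0222]
ee_rot: [0.512, 0.488, -0.512, 0.487]
ft_force: [-0.6, -2.9, 2.5]
grip_width: 0.372
```

```bash
python3 ov.py s22; python3 -c "
from h import *
rel([.619,.1975,-.022],-2)"
```

```text
bat ov [0.6238 0.3   ] pos [ 0.6186  0.2362 -0.0222] clk 18.42 F [-0.6 -2.9  2.5]
clk 18.47 pos [ 0.6185  0.2373 -0.0222] h -2.8 F [ 0.3 -2.   1.4] w 0.37
offset [-0.2  2.4 39.7] twist -0.8
```

View pics/s22.png

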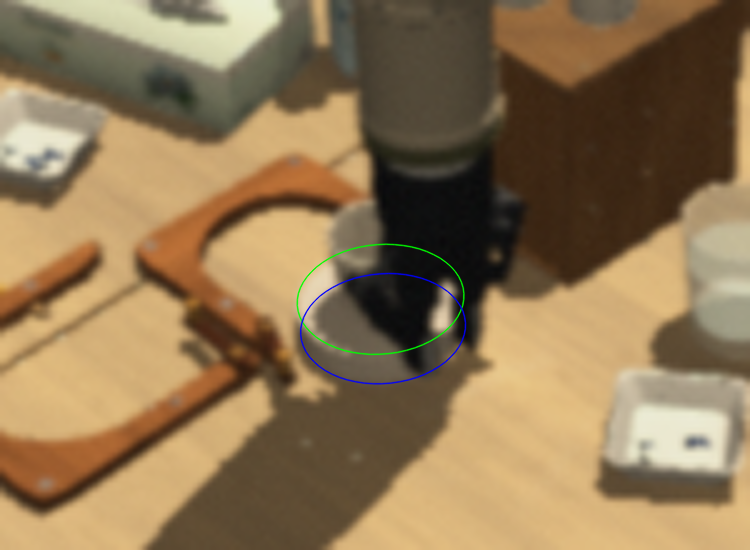

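Call:
send_rows(grip=[160,160,160,160,160], offset=[[0,0,-5],[0,0,-10],[0,0,-15],[0,0,-20],[0,0,-24]], twist=[0,0,0,0,0])

```text
clock: 18.88
position: [0.6198, 0.2602, -0.0222]
ee_rot: [0.512, 0.488, -0.512, 0.487]
ft_force: [0.6, -3.5, 1.7]
grip_width: 0.375
```

Call:
send_rows(grip=[160,160,160,160,160], offset=[[0,0,-4],[0,0,-8],[0,0,-12],[0,0,-16],[0,0,-20]], twist=[0,0,0,0,0])

```text
clock: 19.3
position: [0.6208, 0.2798, -0.0222]
ee_rot: [0.512, 0.487, -0.512, 0.487]
ft_force: [-0.1, -2.9, 3.3]
grip_width: 0.37
```

```bash
python3 ov.py s23; python3 -c "
from h import *
rel([.619,.1975,-.022],-2)"
```

```text
bat ov [0.626  0.3436] pos [ 0.6208  0.2798 -0.0222] clk 19.3 F [-0.1 -2.9  3.3]
clk 19.35 pos [ 0.6207  0.281  -0.0223] h -2.8 F [-0.1 -1.8  1.8] w 0.37
offset [-0.3  2.4 83.4] twist -0.8
```

View pics/s23.png

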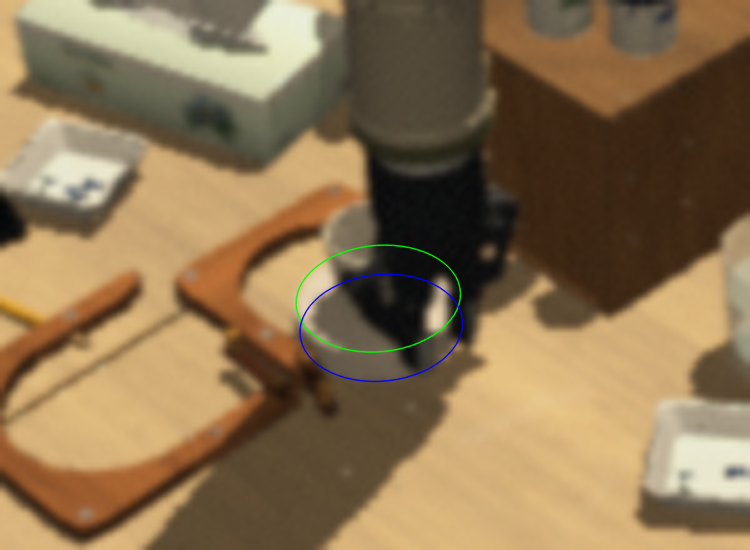

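Call:
send_rows(grip=[160,160,160,160,160], offset=[[0,0,-4],[0,0,-8],[0,0,-12],[0,0,-16],[0,0,-20]], twist=[0,0,0,0,0])

```text
clock: 19.77
position: [0.6218, 0.2999, -0.0222]
ee_rot: [0.512, 0.488, -0.512, 0.487]
ft_force: [-0.2, -3.6, 1.5]
grip_width: 0.367
```

Call:
send_rows(grip=[160,160,160,160,160], offset=[[0,0,-4],[0,0,-8],[0,0,-12],[0,0,-16],[0,0,-20]], twist=[0,0,0,0,0])

```text
clock: 20.18
position: [0.6228, 0.3197, -0.0222]
ee_rot: [0.512, 0.487, -0.512, 0.487]
ft_force: [-0.1, -2.9, 1.8]
grip_width: 0.373
```

```bash
python3 ov.py s24
```

```text
bat ov [0.628  0.3835] pos [ 0.6228  0.3197 -0.0222] clk 20.18 F [-0.1 -2.9  1.8]
```

View pics/s24.png

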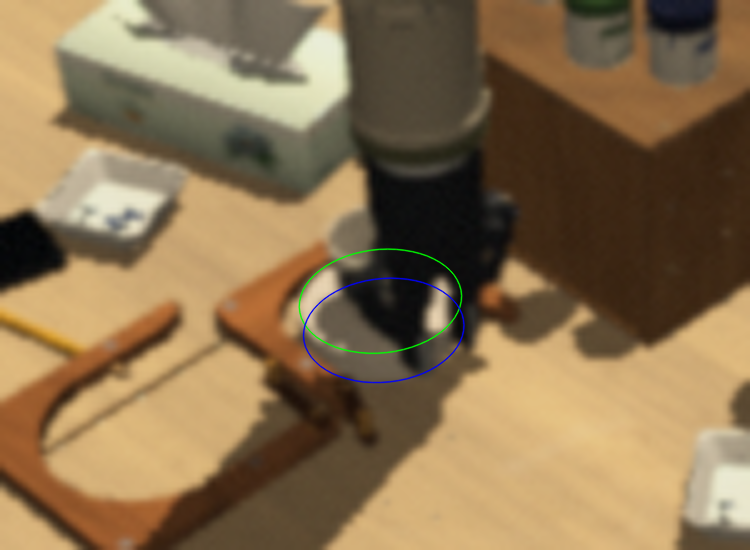

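Call:
send_rows(grip=[160,160,160,160,160], offset=[[0,0,-3],[0,0,-6],[0,0,-9],[0,0,-11],[0,0,-13]], twist=[0,0,0,0,0])

```text
clock: 20.65
position: [0.6235, 0.3326, -0.0222]
ee_rot: [0.512, 0.487, -0.512, 0.487]
ft_force: [-0.0, -2.4, 2.2]
grip_width: 0.375
```

Call:
send_rows(grip=[160,160,160,160,160], offset=[[0,0,-1],[0,0,-2],[0,0,-3],[0,0,-4],[0,0,-4]], twist=[0,0,0,0,0])

```text
clock: 21.07
position: [0.6237, 0.3366, -0.0222]
ee_rot: [0.512, 0.488, -0.512, 0.487]
ft_force: [0.1, -2.6, 0.2]
grip_width: 0.371
```

```bash
python3 ov.py s25
```

```text
bat ov [0.6288 0.4004] pos [ 0.6237  0.3366 -0.0222] clk 21.07 F [ 0.1 -2.6  0.2]
```

View pics/s25.png

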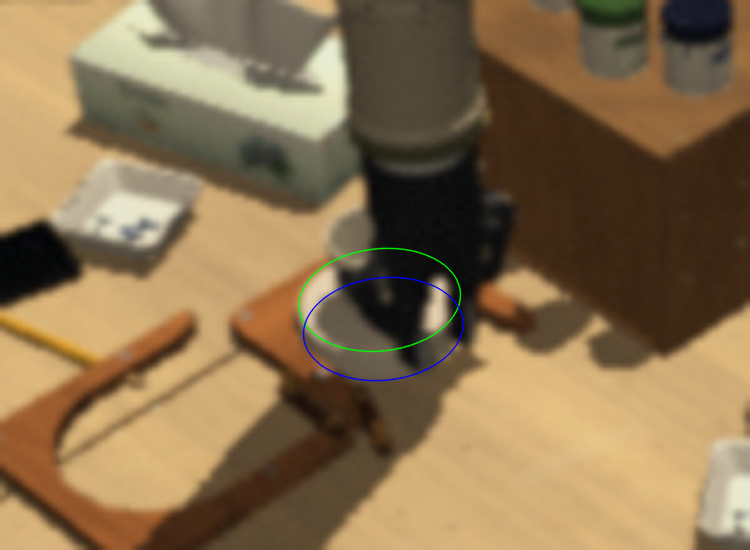

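Force still sliding-friction level; creep forward until a stop is felt.

Call:
send_rows(grip=[160,160,160,160,160], offset=[[0,0,-0.5],[0,0,-1],[0,0,-1.5],[0,0,-2],[0,0,-2]], twist=[0,0,0,0,0])

```text
clock: 21.53
position: [0.6238, 0.3384, -0.0222]
ee_rot: [0.512, 0.487, -0.512, 0.487]
ft_force: [0.4, -2.6, 1.8]
grip_width: 0.376
```

Call:
send_rows(grip=[160,160,160,160,160], offset=[[0,0,-0.5],[0,0,-1],[0,0,-1.5],[0,0,-1.5],[0,0,-1.5]], twist=[0,0,0,0,0])

```text
clock: 21.95
position: [0.6238, 0.3386, -0.0222]
ee_rot: [-0.512, -0.487, 0.513, -0.487]
ft_force: [-1.5, -5.4, 2.7]
grip_width: 0.37
```

Call:
send_rows(grip=[160,160,160,160,160], offset=[[0,0,3],[0,0,12],[0,0,28],[0,0,48],[-10,0,65]], twist=[0,0,0,0,0])

```text
clock: 22.37
position: [0.6191, 0.2735, -0.0141]
ee_rot: [-0.511, -0.488, 0.513, -0.487]
ft_force: [-0.2, -0.3, -0.4]
grip_width: 0.374
```

Call:
send_rows(grip=[160,160,160,160,160], offset=[[-25,0,5],[-50,0,5],[-80,0,5],[-95,0,5],[-95,0,5]], twist=[0,0,0,0,0])

```text
clock: 22.78
position: [0.6225, 0.2708, 0.0873]
ee_rot: [0.515, 0.487, -0.51, 0.488]
ft_force: [0.4, 0.3, 0.8]
grip_width: 0.373
```

```bash
python3 -c "
from wr import *
o,p,d=wcap('w26');rel([.54,.26,.08],-25)
for q in viewer.spot_point('button_snug_pin','wrist'): print(q,wray(o,q['position'],.0295))
"
```

```text
clk 22.83 pos [0.6214 0.2705 0.0849] h -2.8 F [ 0.5 -0.2 -0.7] w 0.37
offset [  4.6 -80.8  14.5] twist 22.2
{'position': [208.3, 181.6], 'score': 0.65} [0.53803771 0.29775185 0.0295    ]
```

View pics/w26.png

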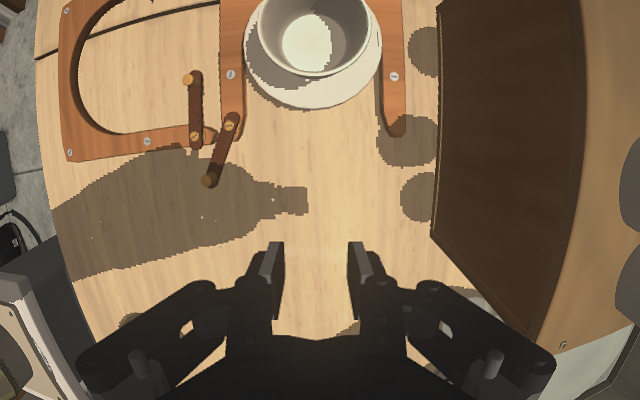

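```bash
python3 -c "
from wr import *
rel([.5085,.2995,.05],-85);print(monitor.get_obs()['joint_pos'].round(2))
"
```

```text
clk 22.88 pos [0.6204 0.2702 0.083 ] h -2.8 F [-0.3 -0.  -0.9] w 0.37
offset [  33.  -113.2  -23.7] twist 82.2
[-0.81  0.55  0.46  1.46 -0.26  1.19 -0.36]
```

Call:
send_rows(grip=[255,255,255,255,255], offset=[[0,-20,-4],[0,-50,-10],[0,-80,-17],[0,-105,-22],[0,-113,-24]], twist=[7,14,21,28,35])

```text
clock: 23.3
position: [0.504, 0.3009, 0.0808]
ee_rot: [-0.634, -0.311, 0.637, -0.309]
ft_force: [0.1, 0.5, -0.4]
grip_width: -0.006
```

Call:
send_rows(grip=[255,255,255,255,255], offset=[[0,0,0],[0,0,0],[0,0,0],[0,0,0],[0,0,0]], twist=[7,14,21,28,35])

```text
clock: 23.72
position: [0.5077, 0.299, 0.0812]
ee_rot: [-0.699, -0.103, 0.7, -0.104]
ft_force: [-0.1, -0.4, -0.5]
grip_width: -0.003
```

```bash
python3 -c "
from wr import *
rel([.5085,.2995,-.017],-85);print(monitor.get_obs()['joint_pos'].round(2))
o,p,d=wcap('w27')
for q in viewer.spot_point('button_snug_pin','wrist'): print(q,wray(o,q['position'],.0295))
"
```

```text
clk 23.72 pos [0.5077 0.299  0.0812] h -73.2 F [-0.1 -0.4 -0.5] w -0.00
offset [98.2 -0.3 -1.1] twist 11.8
[-1.17  0.41  0.7   1.72 -0.29  1.12 -1.66]
{'position': [329.6, 174.4], 'score': 0.69} [0.53683903 0.29855478 0.0295    ]
```

View pics/w27.png

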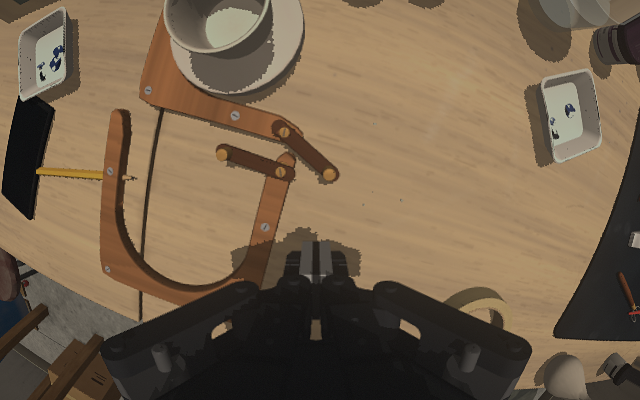

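Call:
send_rows(grip=[255,255,255,255,255], offset=[[30,0,0],[60,0,0],[85,0,0],[96,0,0],[98,0,0]], twist=[6,12,12,12,12])

```text
clock: 24.23
position: [0.5069, 0.2982, -0.0179]
ee_rot: [-0.705, -0.032, 0.708, -0.034]
ft_force: [-0.3, 0.3, -0.5]
grip_width: -0.006
```

```bash
cat > arc.py <<'E'
from wr import *
import sys
C=np.array([.5572,.3412]);r=.046
def pose(phi,off=17.5e-3,psi=None):
    p=C+r*np.array([np.cos(np.radians(phi)),np.sin(np.radians(phi))])
    if psi is None: psi=5+(phi+115)*83/113
    u=np.array([np.cos(np.radians(psi)),np.sin(np.radians(psi))]);y=np.array([u[1],-u[0]])
    return p-off*u-.002*y, psi-90
def rows(p0,h0,phis):
    hr=np.radians(h0);y=np.array([np.cos(hr),np.sin(hr)]);z=np.array([np.sin(hr),-np.cos(hr)])
    for f in phis:
        t,h=pose(f);d=(t-p0)*1e3;print(f,"[0, %.1f, %.1f] tw %.1f"%(d@y,d@z,-(h-h0)))
if __name__=="__main__":
    o=monitor.get_obs();R=Rt.from_quat(o["ee_rot"]).as_matrix();h=np.degrees(np.arctan2(R[1,1],R[0,1]))
    print(o["clock"],o["position"].round(4),round(h,1),o["ft_force"].round(1))
    rows(o["position"][:2],h,[float(a) for a in sys.argv[1:]])
E
python3 arc.py -122 -115 -109 -103 -97 -90 -85 -80 -75 -70; python3 -c "
from wr import *
wcap('w28')"
```

```text
24.2333 [ 0.5069  0.2982 -0.0179] -84.6 [-0.3  0.3 -0.5]
-122.0 [0, -5.2, -8.9] tw 5.5
-115.0 [0, -0.5, -13.3] tw 0.4
-109.0 [0, 3.1, -17.5] tw -4.0
-103.0 [0, 6.2, -22.0] tw -8.4
-97.0 [0, 8.8, -26.7] tw -12.8
-90.0 [0, 11.2, -32.5] tw -18.0
-85.0 [0, 12.5, -36.8] tw -21.7
-80.0 [0, 13.4, -41.1] tw -25.3
-75.0 [0, 14.0, -45.5] tw -29.0
-70.0 [0, 14.2, -49.9] tw -32.7
```

View pics/w28.png

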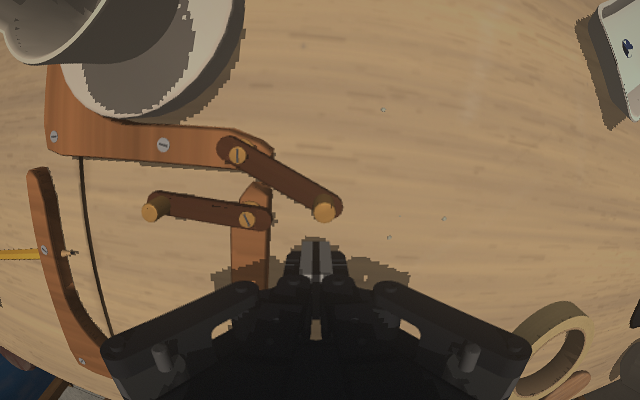

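Call:
send_rows(grip=[255,255,255,255,255], offset=[[0,-0.5,-7],[0,-0.5,-13],[0,3,-17.5],[0,6,-22],[0,8.8,-26.7]], twist=[0,0,-4,-8,-13])

```text
clock: 24.7
position: [0.5378, 0.2935, -0.0137]
ee_rot: [0.699, 0.113, -0.697, 0.113]
ft_force: [-1.6, 1.1, -0.2]
grip_width: -0.0
```

```bash
python3 arc.py -97 -92 -86 -80 -74 -68  ; python3 -c "
from wr import *
wcap('w29')"
```

```text
24.7 [ 0.5378  0.2935 -0.0137] -71.6 [-1.6  1.1 -0.2]
-97.0 [0, 0.4, 3.7] tw 0.2
-92.0 [0, 3.1, 0.1] tw -3.5
-86.0 [0, 5.9, -4.4] tw -7.9
-80.0 [0, 8.2, -9.2] tw -12.3
-74.0 [0, 10.0, -14.2] tw -16.7
-68.0 [0, 11.2, -19.3] tw -21.1
```

View pics/w29.png

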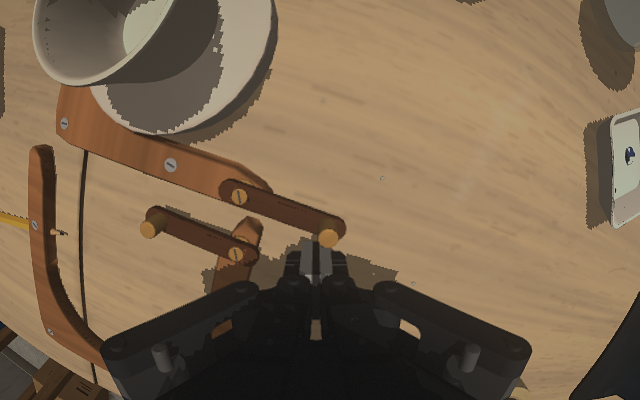

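Call:
send_rows(grip=[255,255,255,255,255], offset=[[1,2.7,-3.6],[2,5.5,-8],[2,7.8,-13],[2,9.6,-18],[2,10.8,-23]], twist=[-4,-8,-12,-17,-21])

```text
clock: 25.17
position: [0.5626, 0.2902, -0.0159]
ee_rot: [0.667, 0.238, -0.665, 0.238]
ft_force: [0.3, -0.7, -0.6]
grip_width: 0.001
```

```bash
python3 arc.py -68 -62 -56 -50 -44 -38  ; python3 -c "
from wr import *
wcap('w30')"
```

```text
25.1667 [ 0.5626  0.2902 -0.0159] -50.7 [ 0.3 -0.7 -0.6]
-68.0 [0, -1.0, 3.1] tw -0.2
-62.0 [0, 1.6, -1.5] tw -4.6
-56.0 [0, 3.6, -6.3] tw -9.0
-50.0 [0, 5.2, -11.2] tw -13.4
-44.0 [0, 6.2, -16.2] tw -17.8
-38.0 [0, 6.7, -21.3] tw -22.3
```

View pics/w30.png

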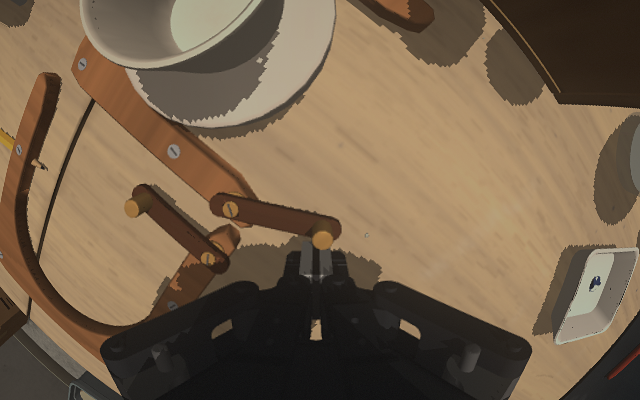

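Call:
send_rows(grip=[255,255,255,255,255], offset=[[0,2.6,-4.6],[0,4.6,-9.4],[0,6.2,-14.3],[0,7.2,-19.3],[0,7.7,-24.4]], twist=[-4.4,-8.8,-13.2,-17.6,-22])

```text
clock: 25.63
position: [0.586, 0.2996, -0.0162]
ee_rot: [0.609, 0.36, -0.608, 0.36]
ft_force: [-0.3, -0.9, 0.1]
grip_width: 0.003
```

```bash
python3 arc.py -38 -32 -26 -20 -14 -8 -2 ; python3 -c "
from wr import *
wcap('w31')"
```

```text
25.6333 [ 0.586   0.2996 -0.0162] -28.8 [-0.3 -0.9  0.1]
-38.0 [0, -1.8, 2.3] tw -0.4
-32.0 [0, 0.1, -2.4] tw -4.8
-26.0 [0, 1.4, -7.2] tw -9.2
-20.0 [0, 2.3, -12.1] tw -13.6
-14.0 [0, 2.7, -17.1] tw -18.0
-8.0 [0, 2.5, -22.0] tw -22.4
-2.0 [0, 1.8, -26.8] tw -26.8
```

View pics/w31.png

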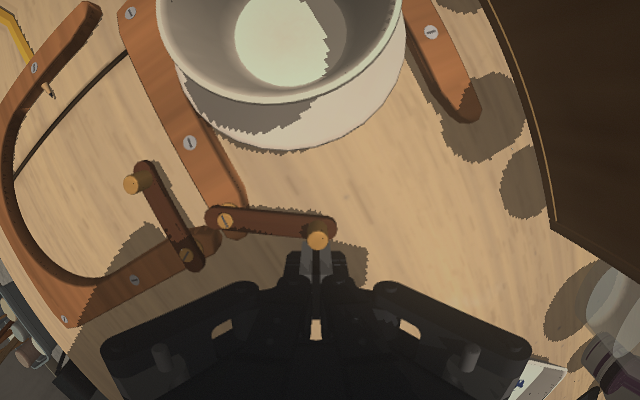

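Call:
send_rows(grip=[255,255,255,255,255], offset=[[0,1.9,-4.7],[0,3.2,-9.5],[0,4.1,-14.4],[0,4.5,-18],[0,4.4,-21]], twist=[-4.4,-8.8,-13.2,-17.6,-22])

```text
clock: 26.1
position: [0.5998, 0.3158, -0.0164]
ee_rot: [0.53, 0.469, -0.529, 0.469]
ft_force: [0.6, -0.5, -0.2]
grip_width: -0.005
```

```bash
python3 arc.py -12 -8 -4 -2 2 ; python3 -c "
from wr import *
wcap('w32')"
```

```text
26.1 [ 0.5998  0.3158 -0.0164] -6.9 [ 0.6 -0.5 -0.2]
-12.0 [0, -2.3, 1.4] tw 2.4
-8.0 [0, -1.2, -1.7] tw -0.5
-4.0 [0, -0.4, -4.8] tw -3.4
-2.0 [0, -0.1, -6.4] tw -4.9
2.0 [0, 0.5, -9.6] tw -7.8
```

View pics/w32.png

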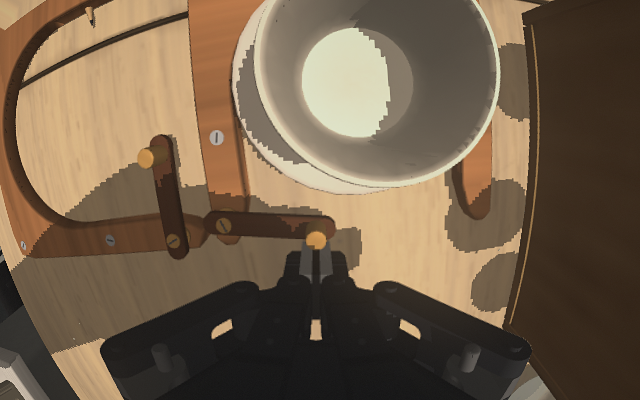

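Call:
send_rows(grip=[255,255,255,255,255], offset=[[0,0,-1.5],[0,0,-3],[0,0,-4.5],[0,0,-6],[0,0,-7]], twist=[-1,-2,-3,-4,-5])

```text
clock: 26.57
position: [0.6, 0.3225, -0.0171]
ee_rot: [-0.508, -0.492, 0.508, -0.492]
ft_force: [-0.5, -4.2, 0.8]
grip_width: -0.001
```

Call:
send_rows(grip=[255,255,255,255,255], offset=[[0,0,-0.7],[0,0,-1.4],[0,0,-2],[0,0,-2],[0,0,-2]], twist=[0,0,0,0,0])

```text
clock: 26.98
position: [0.6001, 0.3226, -0.0173]
ee_rot: [-0.508, -0.491, 0.509, -0.492]
ft_force: [-1.0, -6.1, 2.9]
grip_width: 0.002
```

```bash
python3 arc.py -4 -2 0 2 ; python3 -c "
from wr import *
wcap('w33')"
```

```text
26.9833 [ 0.6001  0.3226 -0.0173] -2.0 [-1.  -6.1  2.9]
-4.0 [0, 0.0, 2.0] tw 1.5
-2.0 [0, 0.5, 0.4] tw 0.0
0.0 [0, 0.9, -1.1] tw -1.4
2.0 [0, 1.3, -2.7] tw -2.9
```

View pics/w33.png

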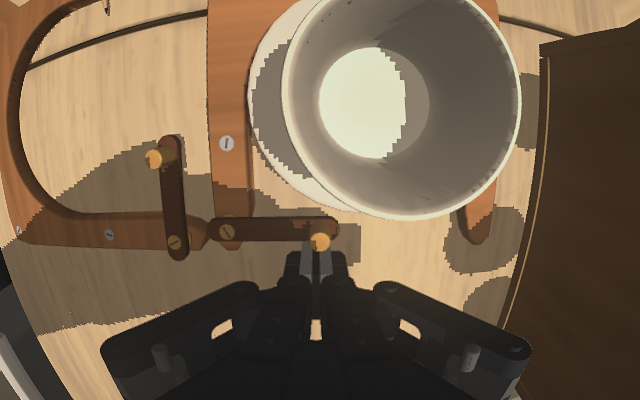

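Call:
send_rows(grip=[255,255,255,255,255], offset=[[0,0,5],[0,0,20],[0,0,45],[-20,0,60],[-50,0,65]], twist=[0,0,0,0,0])

```text
clock: 27.45
position: [0.5961, 0.2542, 0.0303]
ee_rot: [-0.507, -0.491, 0.511, -0.491]
ft_force: [0.6, -0.8, 0.3]
grip_width: -0.001
```

Call:
send_rows(grip=[255,255,255,255,255], offset=[[-40,0,0],[-80,0,0],[-110,0,0],[-110,0,0],[-110,0,0]], twist=[0,0,0,0,0])

```text
clock: 27.87
position: [0.5989, 0.2595, 0.1449]
ee_rot: [0.51, 0.492, -0.507, 0.492]
ft_force: [0.4, -1.9, -1.4]
grip_width: -0.0
```

```bash
python3 -c "
from wr import *
o,p,d=wcap('w34');rel([.6,.3,.1])
cv2.imwrite('pics/w34z.png',cv2.resize(p[0:200,180:440],None,fx=3,fy=3,interpolation=2))
p,_=viewer.camera('scene');cv2.imwrite('pics/s34.png',cv2.resize(p[90:320,150:450],None,fx=2.6,fy=2.6,interpolation=2))
p,_=viewer.camera('top');cv2.imwrite('pics/t34.png',cv2.resize(p[100:310,160:440],None,fx=2.7,fy=2.7,interpolation=2))
"
```

```text
clk 27.92 pos [0.5978 0.2592 0.1428] h -1.9 F [ 0.2  0.2 -1.9] w -0.00
offset [ 42.9   0.8 -40.8] twist 0
```

View pics/w34z.png

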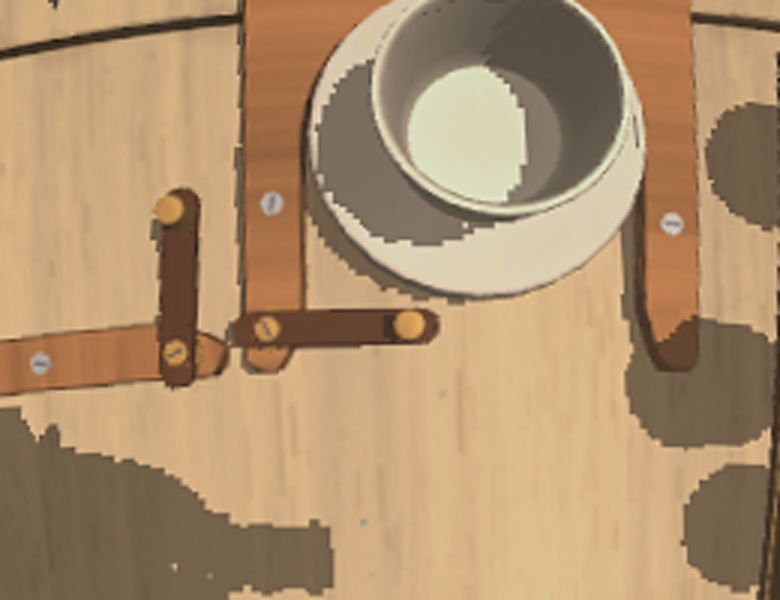

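View pics/s34.png

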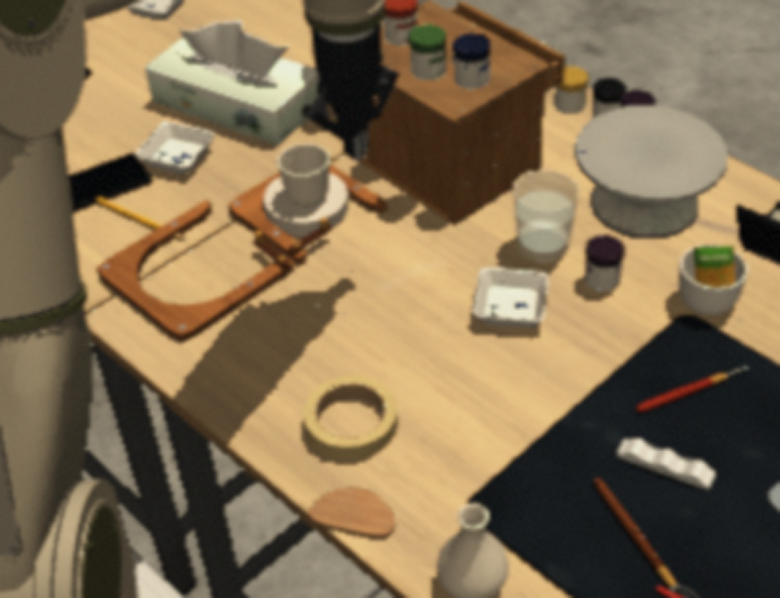

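View pics/t34.png

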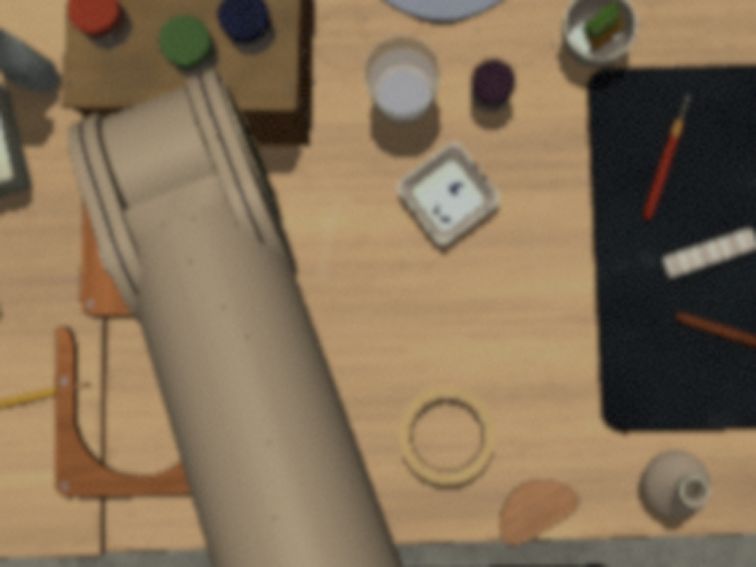

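```bash
python3 -c "
from wr import *
print(monitor.get_obs()['ft_force'].round(1));print(manip.hand_in())"
```

```text
[-0.6  0.3  0.3]
the job is handed in; nothing more can be done
None
```

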